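Set the blank aperture selector by counting clicks and start the scan

TASK

The aperture selector on the white unit has no markings, so set it by feel: with its upright finger post turn it anticlockwise (seen from above) until it rests gently against its end stop, without forcing the stop, then turn it back clockwise by exactly five clicks and leave it resting in that fifth notch. Then press the round start button on the grey box fully down and let go; leave everything else on the bench where it is.

Things in the scene. Friction and masses are not known exactly. Their poses are not given: they have to be found in the camera images.
- unit: White aperture-selector unit, a bolted-down box 180 x 180 x 70 mm high. Origin at the centre of its underside; z up. Its x axis runs through the two dark beam ports in its opposite side walls. The anticlockwise end stop inside is a stiff spring: it holds up to about 12 N at the post, against 4 to 8 N to leave a notch, then yields; driven in by more than 8 degrees (about 20 N) it is ruined.
- hub (a point): Point on the selector's vertical turning axis, at the unit's centre, 105 mm above the bench (half-way up the finger post). The selector is a plain unmarked aluminium disc, 124 mm diameter, top face 82 mm above the bench, on the unit's top; a flat 4 mm cap marks its centre.
- post (a point): Centre of the finger post: an upright black round post, 16 mm diameter, 46 mm tall (82 to 128 mm above the bench), fixed on the disc 50 mm from the hub axis; the point is half-way up. It starts two to seven notches clockwise of the anticlockwise stop. Leaving a notch takes 4 to 8 N of sideways push at the post; past the hump it snaps on into the next notch and centres itself when let go.
- vane_mark (a point): Hidden vane in the unit, geared to the selector: creeps along the unit's x by 0.2 mm a click, below the pose error; not to be touched. Nine self-centring notches lie unevenly, 20 to 30 degrees apart, between two end stops, unseen and elsewhere each time. The anticlockwise stop holds the disc in the first notch: that is zero clicks, moving into the next notch is click one.
- start_top (a point): Top centre of the round grey start button, 28 mm diameter, on a grey box 90 x 70 x 35 mm that is fixed to the bench. It is pressed straight down; full travel 6 mm, about 5 N, and springs back.
- start (a joint): Travel of the start button in m: 0 is up, 0.006 is fully down.
- reagent: Amber reagent bottle, 60 mm diameter, 140 mm tall; origin under its centre. Bystander.
- jar: White jar with black cap, 56 mm diameter, 70 mm tall; origin under its centre. Bystander.
- dish: White shallow dish, 90 mm diameter, 18 mm high; origin under its centre. Bystander.
- driver: Screwdriver lying on the bench, handle towards its -x. Bystander.
- cell_ring: Steel ring, 50 mm diameter, 12 mm high; origin under its centre. Bystander.
- weight: Steel weight with a knob, 36 mm diameter, 36 mm tall; origin under its centre. Bystander.

How it is judged:
On the way, in this order (a step that is already met when the one before it is completed fails the run):
1. the selector is turned anticlockwise into the first notch, at its end stop (x of vane_mark in the frame of unit below 0.030048 m), for 0.1 s.
2. the selector is turned back by five clicks and lies in that notch (x of vane_mark in the frame of unit between 0.0309358 and 0.0310398 m), for 0.2 s.
3. the start button is pressed down with the selector in its fifth notch (all of step 2 and value of joint start above 0.0045 m), for 0.05 s.
At the end, for the whole second after the job is handed in: The selector rests in the notch five clicks clockwise from its anticlockwise end stop (within 7 degrees of that notch) and the start button, pressed at least 4.5 mm after the selector was set, is up again (all of step 2 and value of joint start below 0.0015 m); the robot touches nothing.
It fails at once if the anticlockwise end stop is forced: its spring is driven in by more than 8 degrees (x of vane_mark in the frame of unit below 0.029928 m).
It fails at once if a loose thing on the bench is shifted by more than 30 mm (distance of any of reagent, jar, dish, driver, cell_ring, weight from where it was at the start of the episode above 0.03 m).
It also fails if it takes over 72 s, if anything falls off the work surface, if the arm or the gripper's body presses on something with over 40 N, if the wrist force passes 120 N, or if a joint passes its speed limit or range.

ROBOT

A 6-joint arm with a two-finger parallel gripper is mounted at the origin on the work surface. World frame = base frame: x ahead of the robot, y to its left, z up, the work surface at z = 0. Lengths are in m, angles in rad, forces in N, time in s.
With the tool pointing down it reaches from about 0.3 to 0.85 m from the base axis. Payload 4.2 kg.
Tool frame: the origin (TCP) lies midway between the tips of the shut fingers; the grasp point (between the pads) lies 19 mm behind it; x points along the fingers, y is the direction in which the jaws open and shut, and the axes are right-handed (so a half turn about x gives the same grasp; the last joint's range is limited). The gripper opens to 91 mm and grips with 3 to 60 N. Pads are 32 mm wide; open, the fingers measure 118 mm over their backs; the gripper's body (76 mm by 178 mm) begins 60 mm behind the grasp point.
Start: joints at [-1.201, 0.32, 1.565, -0, 1.257, -0.02], TCP at [0.219, -0.532, 0.214] pointing down, gripper open.
Joint ranges: [-3.11, 3.11], [-0.84, 2.01], [0.21, 2.61], [-1.34, 4.49], [0.05, 2.63], [-2.56, 2.56]. Speed limits (rad/s): [2.57, 2.57, 3.14, 3.14, 3.14, 3.14].

INTERFACE

Orientations are given as a unit quaternion [x, y, z, w].
In Python, from plant import manip, get_image, camera_info gives the robot as it stands.
- The arm moves only by the tool arm_command, never from a script. Its argument "steps" is a list of rows, each an object of numbers: "dx", "dy", "dz": the shift along the tool's x, y, z normalised to -1 to 1, where 1 is 0.25 m; "rx", "ry", "rz": the turn, a rotation vector about the tool's x, y, z normalised to -1 to 1, where 1 is 120 degrees; "hand": the opening, from -1 (shut) to 1 (fully open). In form: [{"dx": .., "dy": .., "dz": .., "rx": .., "ry": .., "rz": .., "hand": ..}, ...]. A call has 1 to 8 rows; each row shifts and turns the commanded pose from where the row before left it, along the tool's axes as they then stand; what a row does not reach is not made up. A row lasts 1/10 s, in which the tool goes at most 50 mm and 8.59 degrees, less where a joint would pass 70% of its speed; a pose out of reach is approached as far as the arm can. A call with a number of a shift or a turn outside -1 to 1 is refused whole. A call with a gripper value outside its range is refused whole. The fingers move at their own pace and stop on an object; "grip_force" is the grip in N (left out, the last holds). Time passes only in rows, so rows that do not move let the fingers close. It gives the time, the measured TCP pose, the force and the opening at its end, in the units of the state.
- manip.read_state(): the state, without advancing time (a new reading comes with each control period).
- get_image(name): name is "side" or "top" or "wrist"; returns the picture (400x640x3 uint8, red, green, blue); there is no depth.
- camera_info(name): a dict with "mtx" (3x3 intrinsics, pixels), "eye" and "orientation" of the camera in the world; the wrist camera has in their place "mount" (4x4, takes a point from camera to tool coordinates, whose origin is the TCP and whose axes are the tool frame's). Camera axes: x right, y down, z forward; pixel columns grow to the right and rows downward; lengths in m; the calibration is good to about 2 mm. A picture is of the moment at which its call begins: read the wrist's pose just before it. camera_info takes no time and is no camera call.
- manip.hand_in(): hands the job in, once; it reports no verdict.
The state is a dict: "clock": time; "qpos": joint angles; "qvel": joint speeds; "effort": joint torques, N m; "eef_pos": TCP position; "tool_rot": TCP orientation; "contact_force": force on the tool from outside, world axes, zero at the start; "ft_torque": the same for the moment, N m; "grip_width": finger opening in m.
Only numpy, scipy, OpenCV 4.12 (cv2) and the standard library are available. Lean on these libraries where they do the work, as an engineer would, in place of code of your own. Each camera call takes 0.05 s, during which the arm holds its last target.

## Working session

There is one attempt and no reset: what is moved stays moved. The work goes in short steps, Python scripts to look and compute and a tool call to move; the robot and the scene stay as the last step left them, time stands still between calls to the robot, and variables do not carry over. Pictures are saved under pics/ and viewed, and the job is handed in when it is done.

Besides the shell and the picture viewer there is one more tool, called after ">>>" as name([rows], argument=value, ...), one row to a line, values as JSON. arm_command: Moves the arm, as the interface text tells. Scaled input: -1 to 1 covers 0.25 m each way for a shift and 120 degrees each way for a turn. Its arguments: {"type":"object","properties":{"steps":{"type":"array"},"grip_force":{"type":"number"}},"required":["steps"]}

```bash
mkdir -p pics; ls; python3 - <<'E'
from plant import manip,get_image,camera_info
import cv2,numpy as np
for n in ["side","top"]:
    im=get_image(n); cv2.imwrite(f"pics/{n}0.png",im[:,:,::-1]); print(n,camera_info(n))
print(camera_info("wrist"))
print(manip.read_state())
E
```

```text
pics
side {'mtx': array([[363.85135688,   0.        , 325.54949981],
       [  0.        , 363.85135688, 196.31278177],
       [  0.        ,   0.        ,   1.        ]]), 'eye': array([0.20628139, 0.48912407, 0.69819982]), 'orientation': array([-0.26004057,  0.886844  , -0.3653217 ,  0.11147497])}
top {'mtx': array([[386.73058258,   0.        , 321.33577035],
       [  0.        , 386.73058258, 203.64927725],
       [  0.        ,   0.        ,   1.        ]]), 'eye': array([ 0.37138719, -0.02200391,  0.85382399]), 'orientation': array([-0.67792309,  0.72664017, -0.08008179,  0.07746784])}
{'mtx': array([[313.01067422,   0.        , 316.86532877],
       [  0.        , 313.01067422, 202.56863298],
       [  0.        ,   0.        ,   1.        ]]), 'mount': array([[ 3.05529371e-04, -2.41072626e-01,  9.70507030e-01,
        -1.71541566e-01],
       [ 9.99999782e-01, -4.95204261e-04, -4.37822172e-04,
         2.94980131e-04],
       [ 5.86146158e-04,  9.70506952e-01,  2.41072422e-01,
        -6.74441209e-02],
       [ 0.00000000e+00,  0.00000000e+00,  0.00000000e+00,
         1.00000000e+00]])}
{'clock': 0.1, 'qpos': array([-1.20102303e+00,  3.20254921e-01,  1.56551093e+00,  3.67772871e-06,
        1.25738523e+00, -2.00008068e-02]), 'qvel': array([-1.74127220e-03, -1.75730012e-03, -3.83682328e-03, -3.00868020e-05,
       -2.06529934e-05, -9.70987904e-04]), 'effort': array([ 2.03338736e-04, -4.13334167e+01, -2.32509828e+01,  7.27509381e-02,
        4.22123855e-02, -4.39471205e-05]), 'eef_pos': array([ 0.21833597, -0.53147524,  0.21320676]), 'tool_rot': array([-0.69362615, -0.13747764,  0.69381545, -0.13639204]), 'contact_force': array([-0.29920648,  0.35901289,  0.48841446]), 'ft_torque': array([0.01419169, 0.00453401, 0.01790347]), 'grip_width': 0.09137883249301457}
```

View pics/side0.png

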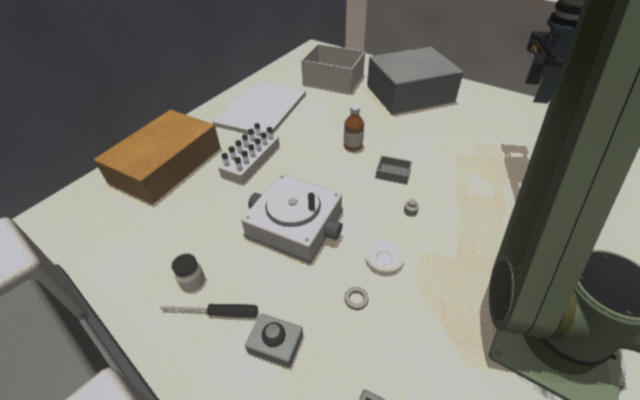

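View pics/top0.png

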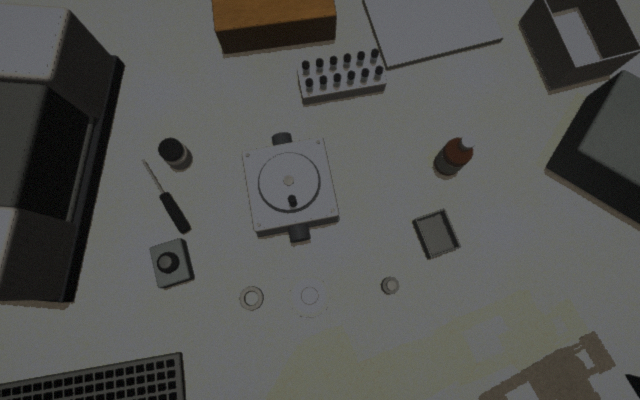

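The side view shows the unit at about (293,215) with its post at (311,200), and the button at (273,331). The top view shows the hub cap at (289,181), the post at (292,201) and the button at (167,262). I'll zoom in and triangulate next.

```bash
cat > h.py <<'E'
import numpy as np,cv2
from scipy.spatial.transform import Rotation as R
from plant import manip,get_image,camera_info
def ray(n,uv):
    c=camera_info(n);m=c['mtx']
    d=np.array([(uv[0]-m[0,2])/m[0,0],(uv[1]-m[1,2])/m[1,1],1.])
    if n=='wrist':
        s=manip.read_state();T=c['mount'];Rt=R.from_quat(s['tool_rot'])
        return s['eef_pos']+Rt.apply(T[:3,3]),Rt.apply(T[:3,:3]@d)
    return c['eye'],R.from_quat(c['orientation']).apply(d)
def onz(n,uv,z):
    o,d=ray(n,uv);return o+d*(z-o[2])/d[2]
def tri(a,b):
    (o1,d1),(o2,d2)=ray(*a),ray(*b);t=np.linalg.lstsq(np.c_[d1,-d2],o2-o1,rcond=None)[0]
    p,q=o1+t[0]*d1,o2+t[1]*d2;return (p+q)/2,np.linalg.norm(p-q)
E
python3 - <<'E'
from h import *
a=cv2.imread('pics/top0.png');b=cv2.imread('pics/side0.png')
c=np.vstack([np.hstack([cv2.resize(np.clip(a[125:245,235:345]*1.8,0,255).astype('uint8'),(400,436),interpolation=2),cv2.resize(b[170:260,240:345],(400,436),interpolation=2)])])
cv2.imwrite('pics/z0.png',c)
d=np.hstack([cv2.resize(np.clip(a[230:295,140:205]*1.8,0,255).astype('uint8'),(400,400),interpolation=2),cv2.resize(b[305:370,240:305],(400,400),interpolation=2)])
cv2.imwrite('pics/z1.png',d)
E
```

```text
(no output)
```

View pics/z0.png

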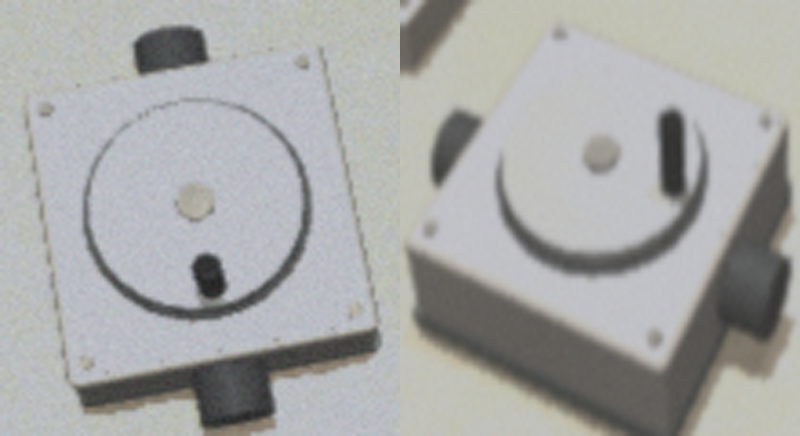

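View pics/z1.png

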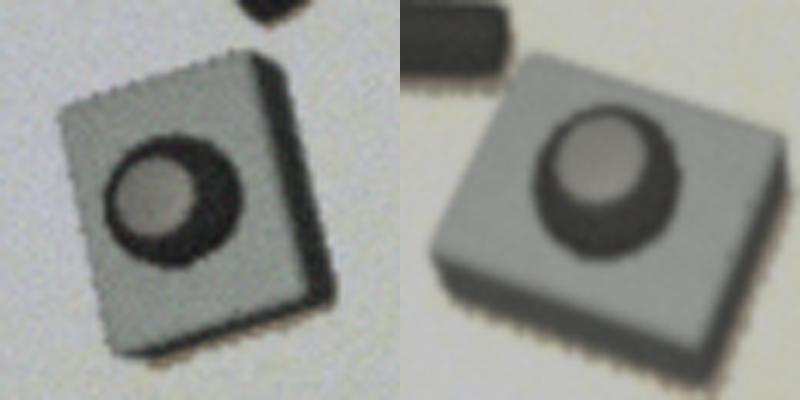

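```bash
python3 - <<'E'
from h import *
np.set_printoptions(precision=4,suppress=True)
print('hub',onz('top',(288.6,180.3),.086),onz('side',(292.8,201.6),.086),tri(('top',(288.6,180.3)),('side',(292.8,201.6))))
print('post top',onz('top',(291.7,198.2),.128),onz('side',(311.1,194.9),.128))
print('post base',onz('top',(293.3,204),.082),onz('side',(311.7,209),.082))
print('btn',tri(('top',(165.2,261.7)),('side',(272.5,330.5))))
for z in(.04,.045,.05): print(onz('top',(165.2,261.7),z),onz('side',(272.5,330.5),z))
for n,uv in dict(bottle=(455,155),jar=(172,150),dish=(310,297),ring=(251,297),weight=(390,285),driver0=(185,230),driver1=(145,160),port1=(282,135),port2=(300,235),c1=(247.6,154.7),c2=(318,142.3),c3=(332.5,210),c4=(258.9,224.7)).items(): print(n,onz('top',uv,.07 if n[0]=='c' else .03))
s=manip.read_state();r=R.from_quat(s['tool_rot']);print(r.as_matrix())
E
```

```text
hub [0.5996 0.0331 0.086 ] [0.5967 0.035  0.086 ] (array([0.5996, 0.033 , 0.0831]), np.float64(0.0017960860906011033))
post top [0.5508 0.0259 0.128 ] [0.5479 0.0276 0.128 ]
post base [0.5497 0.0263 0.082 ] [0.5482 0.0278 0.082 ]
btn (array([0.4526, 0.2963, 0.0554]), np.float64(0.0008557384717637755))
[0.4546 0.3027 0.04  ] [0.4581 0.2916 0.04  ]
[0.4541 0.3007 0.045 ] [0.4562 0.2931 0.045 ]
[0.4536 0.2987 0.05  ] [0.4543 0.2946 0.05  ]
bottle [ 0.649  -0.3387  0.03  ]
jar [0.7057 0.2964 0.03  ]
dish [0.3621 0.0055 0.03  ]
ring [0.3705 0.1275 0.03  ]
weight [ 0.3749 -0.1623  0.03  ]
driver0 [0.5206 0.2654 0.03  ]
driver1 [0.6862 0.3566 0.03  ]
port1 [0.7244 0.0467 0.03  ]
port2 [0.4926 0.0188 0.03  ]
c1 [0.6674 0.119  0.07  ]
c2 [ 0.685  -0.0333  0.07  ]
c3 [ 0.5341 -0.0533  0.07  ]
c4 [0.5139 0.0999 0.07  ]
[[-0.0006  0.38   -0.925 ]
 [ 0.0015 -0.925  -0.38  ]
 [-1.     -0.0016 -0.    ]]
```

Measured positions:
- Hub: about (0.598, 0.034)
- Post: about (0.5495, 0.027), at an angle of about -172° from the hub
- Button top: about (0.453, 0.297, 0.055)

I'll straddle the post with the fingers loosely apart and follow its arc, keeping tool z radially outward.

```bash
cat >> h.py <<'E'
HUB=np.array([.598,.034])
def st():
    s=manip.read_state();M=R.from_quat(s['tool_rot']).as_matrix()
    return s,M,np.degrees(np.arctan2(M[1,2],M[0,2]))
def plan(p,yaw,n):
    """n equal world steps to p,yaw (deg); prints tool-axis normalised rows"""
    s,M,y0=st();p0=s['eef_pos'];dy=(yaw-y0+180)%360-180
    for k in range(n):
        y=np.radians(y0+dy*k/n); X=np.array([0,0,-1.]);Z=np.array([np.cos(y),np.sin(y),0]);Y=np.cross(Z,X)
        d=(np.array(p)-p0)/n/.25
        print('dx %.3f dy %.3f dz %.3f rx %.4f'%(d@X,d@Y,d@Z,-dy/n/120))
E
python3 - <<'E'
from h import *
plan((.5495,.0268,.20),-171.6,16)
E
```

```text
dx 0.003 dy -0.098 dz -0.130 rx 0.0073
dx 0.003 dy -0.100 dz -0.128 rx 0.0073
dx 0.003 dy -0.102 dz -0.127 rx 0.0073
dx 0.003 dy -0.103 dz -0.125 rx 0.0073
dx 0.003 dy -0.105 dz -0.123 rx 0.0073
dx 0.003 dy -0.107 dz -0.122 rx 0.0073
dx 0.003 dy -0.109 dz -0.120 rx 0.0073
dx 0.003 dy -0.111 dz -0.119 rx 0.0073
dx 0.003 dy -0.113 dz -0.117 rx 0.0073
dx 0.003 dy -0.114 dz -0.115 rx 0.0073
dx 0.003 dy -0.116 dz -0.113 rx 0.0073
dx 0.003 dy -0.118 dz -0.112 rx 0.0073
dx 0.003 dy -0.120 dz -0.110 rx 0.0073
dx 0.003 dy -0.121 dz -0.108 rx 0.0073
dx 0.003 dy -0.123 dz -0.106 rx 0.0073
dx 0.003 dy -0.124 dz -0.104 rx 0.0073
```

>>> arm_command([
  {"dx":0,"dy":-0.098,"dz":-0.13,"rx":0.0073,"hand":0.0},
  {"dx":0,"dy":-0.1,"dz":-0.128,"rx":0.0073,"hand":0.0},
  {"dx":0,"dy":-0.102,"dz":-0.127,"rx":0.0073,"hand":0.0},
  {"dx":0,"dy":-0.103,"dz":-0.125,"rx":0.0073,"hand":0.0},
  {"dx":0,"dy":-0.105,"dz":-0.123,"rx":0.0073,"hand":0.0},
  {"dx":0,"dy":-0.107,"dz":-0.122,"rx":0.0073,"hand":0.0},
  {"dx":0,"dy":-0.109,"dz":-0.12,"rx":0.0073,"hand":0.0},
  {"dx":0,"dy":-0.111,"dz":-0.119,"rx":0.0073,"hand":0.0},
], grip_force=10)

```text
invalid input at $.steps[0]: expected keys dx, dy, dz, rx, ry, rz, hand
```

>>> arm_command([
  {"dx":0,"dy":-0.113,"dz":-0.117,"rx":0.0073,"hand":0.0},
  {"dx":0,"dy":-0.114,"dz":-0.115,"rx":0.0073,"hand":0.0},
  {"dx":0,"dy":-0.116,"dz":-0.113,"rx":0.0073,"hand":0.0},
  {"dx":0,"dy":-0.118,"dz":-0.112,"rx":0.0073,"hand":0.0},
  {"dx":0,"dy":-0.12,"dz":-0.11,"rx":0.0073,"hand":0.0},
  {"dx":0,"dy":-0.121,"dz":-0.108,"rx":0.0073,"hand":0.0},
  {"dx":0,"dy":-0.123,"dz":-0.106,"rx":0.0073,"hand":0.0},
  {"dx":0,"dy":-0.124,"dz":-0.104,"rx":0.0073,"hand":0.0},
])

```text
invalid input at $.steps[0]: expected keys dx, dy, dz, rx, ry, rz, hand
```

```bash
python3 - <<'E'
from h import *
s,M,y=st();print(s['clock'],s['eef_pos'],y,s['contact_force'],s['grip_width'],s['qpos'])
np.savez('pics/w1.npz',p=s['eef_pos'],q=s['tool_rot'])
cv2.imwrite('pics/w1.png',get_image('wrist')[:,:,::-1])
plan((.5495,.0268,.095),-171.6,3)
E
```

```text
0.1 [ 0.21833597 -0.53147524  0.21320676] -157.66765548290516 [-0.29920648  0.35901289  0.48841446] 0.09137883249301457 [-1.20102303e+00  3.20254921e-01  1.56551093e+00  3.67772871e-06
  1.25738523e+00 -2.00008068e-02]
dx 0.158 dy -0.521 dz -0.691 rx 0.0387
dx 0.158 dy -0.575 dz -0.647 rx 0.0387
dx 0.158 dy -0.626 dz -0.598 rx 0.0387
```

View pics/w1.png

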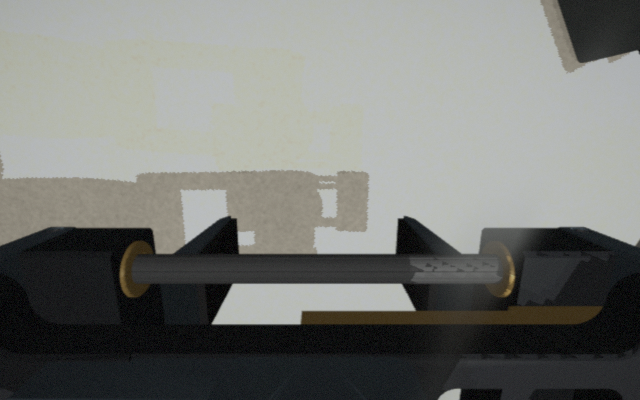

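The wrist view shows the gripper with its fingertips at about (235,220) and (400,220). The moves were refused because every key is required.

>>> arm_command([
  {"dx":0,"dy":-0.098,"dz":-0.13,"rx":0.0073,"ry":0,"rz":0,"hand":0.0},
  {"dx":0,"dy":-0.1,"dz":-0.128,"rx":0.0073,"ry":0,"rz":0,"hand":0.0},
  {"dx":0,"dy":-0.102,"dz":-0.127,"rx":0.0073,"ry":0,"rz":0,"hand":0.0},
  {"dx":0,"dy":-0.103,"dz":-0.125,"rx":0.0073,"ry":0,"rz":0,"hand":0.0},
  {"dx":0,"dy":-0.105,"dz":-0.123,"rx":0.0073,"ry":0,"rz":0,"hand":0.0},
  {"dx":0,"dy":-0.107,"dz":-0.122,"rx":0.0073,"ry":0,"rz":0,"hand":0.0},
  {"dx":0,"dy":-0.109,"dz":-0.12,"rx":0.0073,"ry":0,"rz":0,"hand":0.0},
  {"dx":0,"dy":-0.111,"dz":-0.119,"rx":0.0073,"ry":0,"rz":0,"hand":0.0},
], grip_force=10)

```text
clock: 0.95
eef_pos: [0.3847, -0.2511, 0.2139]
tool_rot: [-0.701, -0.094, 0.701, -0.094]
contact_force: [0.2, -0.5, -0.5]
grip_width: 0.0455
```

>>> arm_command([
  {"dx":0,"dy":-0.113,"dz":-0.117,"rx":0.0073,"ry":0,"rz":0,"hand":0.0},
  {"dx":0,"dy":-0.114,"dz":-0.115,"rx":0.0073,"ry":0,"rz":0,"hand":0.0},
  {"dx":0,"dy":-0.116,"dz":-0.113,"rx":0.0073,"ry":0,"rz":0,"hand":0.0},
  {"dx":0,"dy":-0.118,"dz":-0.112,"rx":0.0073,"ry":0,"rz":0,"hand":0.0},
  {"dx":0,"dy":-0.12,"dz":-0.11,"rx":0.0073,"ry":0,"rz":0,"hand":0.0},
  {"dx":0,"dy":-0.121,"dz":-0.108,"rx":0.0073,"ry":0,"rz":0,"hand":0.0},
  {"dx":0,"dy":-0.123,"dz":-0.106,"rx":0.0073,"ry":0,"rz":0,"hand":0.0},
  {"dx":0,"dy":-0.124,"dz":-0.104,"rx":0.0073,"ry":0,"rz":0,"hand":0.0},
])

```text
clock: 1.75
eef_pos: [0.5507, 0.028, 0.2137]
tool_rot: [-0.705, -0.051, 0.705, -0.051]
contact_force: [1.3, -0.5, 0.7]
grip_width: 0.0455
```

```bash
python3 - <<'E'
from h import *
s,M,y=st();print(s['clock'],s['eef_pos'],y,s['contact_force'],s['grip_width'],s['qpos'])
np.savez('pics/w1.npz',p=s['eef_pos'],q=s['tool_rot'])
cv2.imwrite('pics/w2.png',get_image('wrist')[:,:,::-1])
plan((.5495,.0268,.095),-171.6,3)
E
```

```text
1.75 [0.55065859 0.02796563 0.21370608] -171.6995889185143 [ 1.29928839 -0.53492455  0.6502743 ] 0.045484106256342326 [ 3.00349358e-02  2.82842192e-01  1.61860450e+00 -2.62952066e-04
  1.24057308e+00  1.45604703e+00]
dx 0.158 dy 0.007 dz 0.007 rx 0.0001
dx 0.158 dy 0.007 dz 0.007 rx 0.0001
dx 0.158 dy 0.007 dz 0.007 rx 0.0001
```

View pics/w2.png

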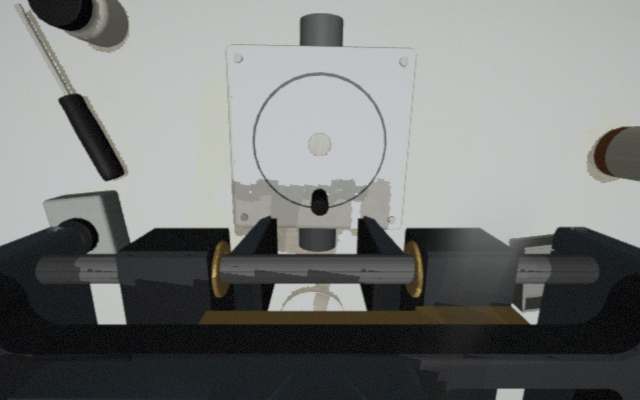

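The wrist view shows the cap at (319,144), the post running about (320,194) to (320,212), and the fingers straddling it.

```bash
python3 - <<'E'
from h import *
np.set_printoptions(precision=4,suppress=True)
print(onz('wrist',(319.3,144.3),.086),onz('wrist',(320,207),.128),onz('wrist',(320,197),.082),onz('wrist',(76,235),.053))
s=manip.read_state();print(s['contact_force'])
E
```

```text
[0.6039 0.0384 0.086 ] [0.5545 0.0305 0.128 ] [0.5529 0.03   0.082 ] [0.4628 0.2939 0.053 ]
[4.5599 3.4171 0.4953]
```

>>> arm_command([
  {"dx":0.16,"dy":0.0,"dz":0,"rx":0,"ry":0,"rz":0,"hand":0.0},
  {"dx":0.16,"dy":0,"dz":0,"rx":0,"ry":0,"rz":0,"hand":0.0},
  {"dx":0.14,"dy":0,"dz":0,"rx":0,"ry":0,"rz":0,"hand":0.0},
  {"dx":0,"dy":0,"dz":0,"rx":0,"ry":0,"rz":0,"hand":-0.3},
  {"dx":0,"dy":0,"dz":0,"rx":0,"ry":0,"rz":0,"hand":-0.3},
])

```text
clock: 2.3
eef_pos: [0.5504, 0.0262, 0.0992]
tool_rot: [-0.705, -0.051, 0.705, -0.051]
contact_force: [1.0, -0.5, 1.0]
grip_width: 0.0333
```

```bash
python3 - <<'E'
from h import *
for i in range(4):
    s,M,y=st();print(s['clock'],s['eef_pos'],y,s['contact_force'],s['grip_width'])
    im=get_image('wrist')
cv2.imwrite('pics/w3.png',im[:,:,::-1])
E
```

```text
2.3 [0.55038887 0.0261955  0.09921754] -171.68982979801794 [ 0.96970932 -0.51299952  0.97467841] 0.033261063755324304
2.35 [0.55140444 0.026209   0.10043957] -171.68951678570627 [-0.23923453 -0.32807233  0.40907083] 0.03223347539409195
2.4 [0.55182665 0.0262316  0.10103052] -171.6883829774608 [ 0.38375444 -1.00045303  0.52751267] 0.031840164226089714
2.45 [0.55184195 0.02624117 0.10116276] -171.68939754976319 [ 0.6786877  -0.12431064  0.49413424] 0.03150623440972558
```

View pics/w3.png

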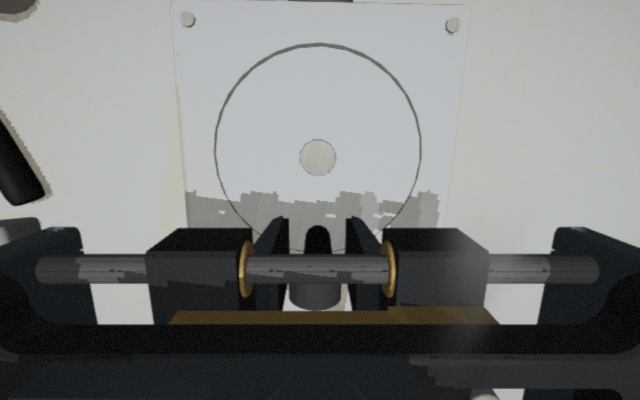

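The post is visible between the fingers at about (318,240), roughly centred. I'm starting the anticlockwise turn (+y of the tool).

>>> arm_command([
  {"dx":0,"dy":0.014,"dz":-0.0005,"rx":-0.0333,"ry":0,"rz":0,"hand":-0.3},
  {"dx":0,"dy":0.014,"dz":-0.0005,"rx":-0.0333,"ry":0,"rz":0,"hand":-0.3},
  {"dx":0,"dy":0.0,"dz":0,"rx":0,"ry":0,"rz":0,"hand":-0.3},
])

```text
clock: 2.8
eef_pos: [0.5526, 0.0192, 0.1004]
tool_rot: [0.701, 0.1, -0.699, 0.1]
contact_force: [0.6, 0.1, 1.5]
grip_width: 0.0321
```

>>> arm_command([
  {"dx":0,"dy":0.007,"dz":0,"rx":-0.0167,"ry":0,"rz":0,"hand":-0.3},
])

```text
clock: 2.9
eef_pos: [0.5528, 0.0179, 0.1001]
tool_rot: [0.699, 0.112, -0.697, 0.112]
contact_force: [-0.2, 1.3, 0.4]
grip_width: 0.0319
```

>>> arm_command([
  {"dx":0,"dy":0.007,"dz":0,"rx":-0.0167,"ry":0,"rz":0,"hand":-0.3},
])

```text
clock: 3.0
eef_pos: [0.5533, 0.017, 0.1001]
tool_rot: [0.697, 0.125, -0.695, 0.124]
contact_force: [1.3, 4.3, 0.7]
grip_width: 0.0318
```

>>> arm_command([
  {"dx":0,"dy":0.007,"dz":0,"rx":-0.0167,"ry":0,"rz":0,"hand":-0.3},
])

```text
clock: 3.1
eef_pos: [0.5538, 0.0162, 0.1]
tool_rot: [0.695, 0.137, -0.693, 0.135]
contact_force: [-0.3, 6.8, 1.7]
grip_width: 0.0319
```

>>> arm_command([
  {"dx":0,"dy":0.005,"dz":0,"rx":-0.0125,"ry":0,"rz":0,"hand":-0.3},
])

```text
clock: 3.2
eef_pos: [0.5543, 0.0156, 0.1]
tool_rot: [0.693, 0.147, -0.691, 0.144]
contact_force: [-0.8, 7.3, 0.3]
grip_width: 0.0321
```

>>> arm_command([
  {"dx":0,"dy":0.005,"dz":0,"rx":-0.0125,"ry":0,"rz":0,"hand":-0.3},
])

```text
clock: 3.3
eef_pos: [0.5547, 0.0146, 0.1]
tool_rot: [0.691, 0.156, -0.689, 0.153]
contact_force: [-0.8, 7.2, 1.6]
grip_width: 0.0317
```

```bash
python3 - <<'E'
from h import *
s,M,y=st();print(s['clock'],s['eef_pos'],y,s['contact_force'],s['grip_width'])
im=get_image('wrist')
cv2.imwrite('pics/w4.png',im[:,:,::-1])
E
```

```text
3.3 [0.55467779 0.01457974 0.10000126] -154.8046005338981 [-0.78069187  7.20905096  1.58034633] 0.03171747230600444
```

View pics/w4.png

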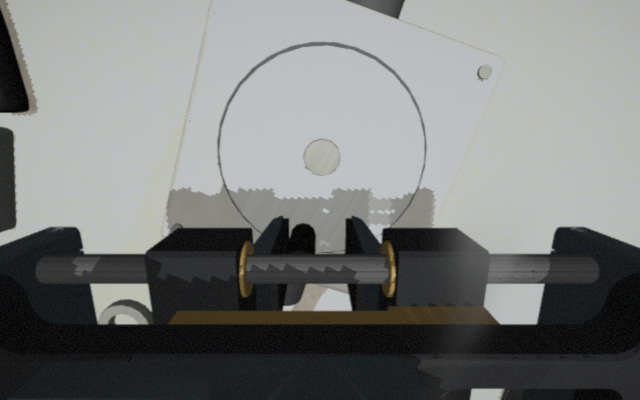

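The post is now against the left finger at (303,238). The force has levelled off near 7 N, which fits a hump being climbed.

>>> arm_command([
  {"dx":0,"dy":0.007,"dz":0,"rx":-0.0167,"ry":0,"rz":0,"hand":-0.3},
])

```text
clock: 3.45
eef_pos: [0.5553, 0.0127, 0.1]
tool_rot: [0.688, 0.168, -0.686, 0.165]
contact_force: [-1.4, 5.8, 0.9]
grip_width: 0.0317
```

>>> arm_command([
  {"dx":0,"dy":0.007,"dz":0,"rx":-0.0167,"ry":0,"rz":0,"hand":-0.3},
])

```text
clock: 3.55
eef_pos: [0.5561, 0.0108, 0.1]
tool_rot: [0.685, 0.18, -0.683, 0.178]
contact_force: [-0.9, 3.9, 0.9]
grip_width: 0.0318
```

>>> arm_command([
  {"dx":0,"dy":0.007,"dz":0,"rx":-0.0167,"ry":0,"rz":0,"hand":-0.3},
])

```text
clock: 3.65
eef_pos: [0.557, 0.0087, 0.1]
tool_rot: [0.682, 0.191, -0.68, 0.19]
contact_force: [-1.5, 1.8, 1.3]
grip_width: 0.032
```

>>> arm_command([
  {"dx":0,"dy":0.007,"dz":0,"rx":-0.0167,"ry":0,"rz":0,"hand":-0.3},
])

```text
clock: 3.75
eef_pos: [0.5581, 0.0067, 0.1]
tool_rot: [0.678, 0.203, -0.677, 0.203]
contact_force: [-0.1, -0.0, -0.5]
grip_width: 0.0317
```

```bash
cat >> h.py <<'E'
def look(name):
    s,M,y=st();im=get_image('wrist');cv2.imwrite(f'pics/{name}.png',im[215:260,240:400,::-1].repeat(4,0).repeat(4,1))
    g=im.max(2)[222:250,270:365].astype(int)
    s2=manip.read_state()
    d=s['eef_pos'][:2]-HUB
    print('t %.2f'%s2['clock'],'tcp',s['eef_pos'].round(4),'yaw %.1f tcpang %.1f r %.1f'%(y,np.degrees(np.arctan2(d[1],d[0])),1e3*np.hypot(*d)),'F',s['contact_force'].round(1),s2['contact_force'].round(1))
    row=im.max(2)[240,262:372]; print(''.join('#' if v<60 else '.' for v in row))
E
python3 - <<'E'
from h import *
look('a1')
E
```

```text
t 3.80 tcp [0.5581 0.0067 0.1   ] yaw -146.7 tcpang -145.6 r 48.4 F [-0.1 -0.  -0.5] [ 0.3  0.1 -0.7]
###########################..##########################.............................##########################
```

View pics/a1.png

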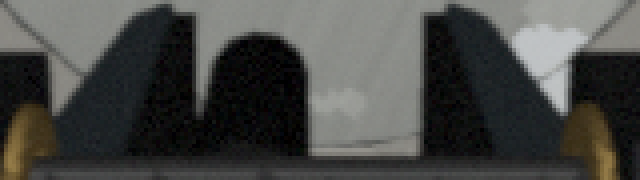

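```bash
python3 - <<'E'
from h import *
look('a2')
E
```

```text
t 3.85 tcp [0.5583 0.0062 0.1   ] yaw -146.6 tcpang -144.9 r 48.5 F [ 0.3  0.1 -0.7] [-1.   0.5  0.6]
###########################....##########################...........................##########################
```

```bash
python3 - <<'E'
from h import *
for i in range(3): look('a2')
E
```

```text
t 3.90 tcp [0.5582 0.0061 0.0998] yaw -146.7 tcpang -144.9 r 48.6 F [-1.   0.5  0.6] [ 0.5 -0.6  0.9]
###########################...................#########################.............##########################
t 3.95 tcp [0.5581 0.0061 0.0997] yaw -146.8 tcpang -145.0 r 48.7 F [ 0.5 -0.6  0.9] [-0.   0.2  1.5]
###########################.....................#########################...........##########################
t 4.00 tcp [0.558  0.0061 0.0995] yaw -146.8 tcpang -145.1 r 48.8 F [-0.   0.2  1.5] [-0.2 -0.2 -0.2]
###########################.....................##########################..........##########################
```

```bash
cat >> h.py <<'E'
def ang(im=None,y=None):
    if im is None: s,M,y=st();im=get_image('wrist')
    r=(im.max(2)[236:244,262:372]<60).mean(0)>.5
    out=[]
    e=np.flatnonzero(np.diff(np.r_[0,r.astype(int),0]));runs=[(262+a,262+b) for a,b in zip(e[::2],e[1::2])]
    s=manip.read_state()
    if len(runs)==3:
        L,P,Q=runs;c=(P[0]+P[1])/2
        print('t %.2f yaw %.1f gapL %d gapR %d => gapL %.1fdeg gapR %.1fdeg post %.1f'%(s['clock'],y,P[0]-L[1],Q[0]-P[1],(P[0]-L[1])*.58,(Q[0]-P[1])*.58,y+(c-317.5)*.58),'F',s['contact_force'].round(1))
    else: print(runs,y,s['contact_force'].round(1),s['clock'])
E
python3 - <<'E'
from h import *
ang()
E
```

```text
t 4.05 yaw -146.7 gapL 21 gapR 11 => gapL 12.2deg gapR 6.4deg post -143.8 F [ 0.2  0.1 -0.3]
```

>>> arm_command([
  {"dx":0,"dy":0.014,"dz":-0.0005,"rx":-0.0333,"ry":0,"rz":0,"hand":-0.3},
  {"dx":0,"dy":0.014,"dz":-0.0005,"rx":-0.0333,"ry":0,"rz":0,"hand":-0.3},
  {"dx":0,"dy":0.011,"dz":0,"rx":-0.025,"ry":0,"rz":0,"hand":-0.3},
])

```text
clock: 4.35
eef_pos: [0.5638, -0.0017, 0.0991]
tool_rot: [0.655, 0.267, -0.655, 0.267]
contact_force: [0.2, 0.1, -0.1]
grip_width: 0.0321
```

>>> arm_command([
  {"dx":0,"dy":0.007,"dz":0,"rx":-0.0167,"ry":0,"rz":0,"hand":-0.3},
])

```text
clock: 4.45
eef_pos: [0.565, -0.0029, 0.099]
tool_rot: [0.65, 0.278, -0.65, 0.278]
contact_force: [-0.1, 1.7, 0.7]
grip_width: 0.0318
```

>>> arm_command([
  {"dx":0,"dy":0.007,"dz":0,"rx":-0.0167,"ry":0,"rz":0,"hand":-0.3},
])

```text
clock: 4.55
eef_pos: [0.5657, -0.0034, 0.0989]
tool_rot: [-0.645, -0.29, 0.645, -0.289]
contact_force: [-1.3, 3.7, 0.6]
grip_width: 0.0323
```

>>> arm_command([
  {"dx":0,"dy":0.007,"dz":0,"rx":-0.0167,"ry":0,"rz":0,"hand":-0.3},
])

```text
clock: 4.65
eef_pos: [0.5665, -0.0037, 0.0989]
tool_rot: [-0.64, -0.302, 0.64, -0.299]
contact_force: [-3.0, 6.6, 1.5]
grip_width: 0.032
```

>>> arm_command([
  {"dx":0,"dy":0.007,"dz":0,"rx":-0.0167,"ry":0,"rz":0,"hand":-0.3},
])

```text
clock: 4.75
eef_pos: [0.5672, -0.0042, 0.0988]
tool_rot: [-0.634, -0.314, 0.635, -0.31]
contact_force: [-4.2, 6.9, 1.4]
grip_width: 0.0321
```

>>> arm_command([
  {"dx":0,"dy":0.007,"dz":0,"rx":-0.0167,"ry":0,"rz":0,"hand":-0.3},
])

```text
clock: 4.85
eef_pos: [0.5684, -0.0052, 0.0988]
tool_rot: [-0.629, -0.325, 0.63, -0.321]
contact_force: [-4.1, 5.6, 1.6]
grip_width: 0.0322
```

>>> arm_command([
  {"dx":0,"dy":0.007,"dz":0,"rx":-0.0167,"ry":0,"rz":0,"hand":-0.3},
])

```text
clock: 4.95
eef_pos: [0.57, -0.0065, 0.0988]
tool_rot: [-0.623, -0.335, 0.624, -0.332]
contact_force: [-2.1, 4.3, 1.1]
grip_width: 0.032
```

>>> arm_command([
  {"dx":0,"dy":0.007,"dz":0,"rx":-0.0167,"ry":0,"rz":0,"hand":-0.3},
])

```text
clock: 5.05
eef_pos: [0.5717, -0.0079, 0.0988]
tool_rot: [-0.617, -0.346, 0.618, -0.343]
contact_force: [-1.5, 4.1, 2.2]
grip_width: 0.0319
```

```bash
python3 - <<'E'
from h import *
ang();ang()
E
```

```text
t 5.10 yaw -121.6 gapL 2 gapR 30 => gapL 1.2deg gapR 17.4deg post -129.8 F [-1.2  1.9  1.9]
t 5.15 yaw -121.6 gapL 2 gapR 29 => gapL 1.2deg gapR 16.8deg post -129.4 F [-1.   0.9  0.1]
```

>>> arm_command([
  {"dx":0,"dy":0.007,"dz":0,"rx":-0.0167,"ry":0,"rz":0,"hand":-0.3},
  {"dx":0,"dy":0,"dz":0,"rx":0,"ry":0,"rz":0,"hand":-0.3},
])

```text
clock: 5.35
eef_pos: [0.575, -0.0105, 0.099]
tool_rot: [0.612, 0.355, -0.611, 0.356]
contact_force: [-0.3, -0.0, 0.2]
grip_width: 0.0317
```

```bash
python3 - <<'E'
from h import *
for i in range(4): ang()
look('a3')
E
```

```text
t 5.40 yaw -119.7 gapL 3 gapR 29 => gapL 1.7deg gapR 16.8deg post -127.2 F [-0.3 -0.2 -0. ]
t 5.45 yaw -119.7 gapL 3 gapR 28 => gapL 1.7deg gapR 16.2deg post -127.0 F [-0.5 -0.1 -0.5]
t 5.50 yaw -119.7 gapL 4 gapR 28 => gapL 2.3deg gapR 16.2deg post -126.7 F [ 0.2  0.1 -0.1]
t 5.55 yaw -119.7 gapL 4 gapR 28 => gapL 2.3deg gapR 16.2deg post -126.7 F [ 0.3 -0.7  0.4]
t 5.60 tcp [ 0.5748 -0.0105  0.099 ] yaw -119.7 tcpang -117.5 r 50.2 F [ 0.3 -0.7  0.4] [-0.  -0.3  0.2]
###########################....##########################...........................##########################
```

```bash
python3 - <<'E'
from h import *
for i in range(6): ang()
E
```

```text
t 5.65 yaw -119.7 gapL 5 gapR 27 => gapL 2.9deg gapR 15.7deg post -126.1 F [-0.7  0.2  0. ]
t 5.70 yaw -119.7 gapL 5 gapR 27 => gapL 2.9deg gapR 15.7deg post -126.0 F [-0.6  0.3  0.1]
t 5.75 yaw -119.7 gapL 5 gapR 27 => gapL 2.9deg gapR 15.7deg post -126.0 F [ 0.3  0.4 -0.6]
t 5.80 yaw -119.7 gapL 5 gapR 27 => gapL 2.9deg gapR 15.7deg post -126.0 F [-0.3 -0.   0.4]
t 5.85 yaw -119.7 gapL 5 gapR 27 => gapL 2.9deg gapR 15.7deg post -126.0 F [-0.7 -0.4  0.2]
t 5.90 yaw -119.7 gapL 5 gapR 27 => gapL 2.9deg gapR 15.7deg post -126.0 F [ 0.5 -0.1  0.2]
```

>>> arm_command([
  {"dx":0,"dy":0.007,"dz":0,"rx":-0.0167,"ry":0,"rz":0,"hand":-0.3},
])

```text
clock: 6.0
eef_pos: [0.576, -0.0111, 0.0989]
tool_rot: [-0.605, -0.366, 0.605, -0.366]
contact_force: [-1.0, -0.4, 0.3]
grip_width: 0.032
```

>>> arm_command([
  {"dx":0,"dy":0.004,"dz":0,"rx":-0.0083,"ry":0,"rz":0,"hand":-0.3},
])

```text
clock: 6.1
eef_pos: [0.5771, -0.0117, 0.099]
tool_rot: [0.602, 0.372, -0.602, 0.372]
contact_force: [-0.4, 0.0, 0.4]
grip_width: 0.0318
```

>>> arm_command([
  {"dx":0,"dy":0.004,"dz":0,"rx":-0.0083,"ry":0,"rz":0,"hand":-0.3},
])

```text
clock: 6.2
eef_pos: [0.578, -0.0121, 0.0989]
tool_rot: [-0.598, -0.377, 0.598, -0.377]
contact_force: [-0.4, -0.1, -0.7]
grip_width: 0.0317
```

```bash
python3 - <<'E'
from h import *
for i in range(2): ang()
E
```

```text
t 6.25 yaw -115.6 gapL 17 gapR 15 => gapL 9.9deg gapR 8.7deg post -115.0 F [-0.3 -0.  -0.4]
t 6.30 yaw -115.6 gapL 17 gapR 15 => gapL 9.9deg gapR 8.7deg post -115.0 F [-0.5  0.3  0.5]
```

The last reading was the post balanced on the hump. It has now snapped into the notch at -115°. Notches so far are -171.7, -143.8 and -115.0. From here the stop is possible, so I'm probing in small rows.

>>> arm_command([
  {"dx":0,"dy":0.014,"dz":-0.0005,"rx":-0.0333,"ry":0,"rz":0,"hand":-0.3},
  {"dx":0,"dy":0.014,"dz":-0.0005,"rx":-0.0333,"ry":0,"rz":0,"hand":-0.3},
  {"dx":0,"dy":0,"dz":0,"rx":0,"ry":0,"rz":0,"hand":-0.3},
])

```text
clock: 6.6
eef_pos: [0.5847, -0.0147, 0.0989]
tool_rot: [0.571, 0.417, -0.571, 0.417]
contact_force: [-1.6, -0.1, -0.2]
grip_width: 0.0318
```

```bash
python3 - <<'E'
from h import *
for i in range(2): ang()
E
```

```text
t 6.65 yaw -107.7 gapL 5 gapR 27 => gapL 2.9deg gapR 15.7deg post -114.1 F [ 0.1 -0.4 -0.6]
t 6.70 yaw -107.7 gapL 6 gapR 26 => gapL 3.5deg gapR 15.1deg post -113.5 F [ 0.5 -0.4  0.2]
```

>>> arm_command([
  {"dx":0,"dy":0.005,"dz":0,"rx":-0.0125,"ry":0,"rz":0,"hand":-0.3},
])

```text
clock: 6.8
eef_pos: [0.5853, -0.0149, 0.0989]
tool_rot: [-0.565, -0.425, 0.565, -0.425]
contact_force: [0.3, 0.5, -0.7]
grip_width: 0.0318
```

>>> arm_command([
  {"dx":0,"dy":0.005,"dz":0,"rx":-0.0125,"ry":0,"rz":0,"hand":-0.3},
])

```text
clock: 6.9
eef_pos: [0.5865, -0.0152, 0.0989]
tool_rot: [-0.559, -0.433, 0.56, -0.432]
contact_force: [-2.4, 1.4, 1.4]
grip_width: 0.0315
```

```bash
sed -i 's/\.58/.70/g' h.py
```

>>> arm_command([
  {"dx":0,"dy":0.005,"dz":0,"rx":-0.0125,"ry":0,"rz":0,"hand":-0.3},
])

```text
clock: 7.0
eef_pos: [0.587, -0.0152, 0.0988]
tool_rot: [-0.553, -0.441, 0.554, -0.439]
contact_force: [-3.2, 0.6, 2.2]
grip_width: 0.0321
```

>>> arm_command([
  {"dx":0,"dy":0.005,"dz":0,"rx":-0.0125,"ry":0,"rz":0,"hand":-0.3},
])

```text
clock: 7.1
eef_pos: [0.5876, -0.0153, 0.0987]
tool_rot: [-0.547, -0.448, 0.549, -0.446]
contact_force: [-5.8, 2.8, 2.8]
grip_width: 0.0321
```

>>> arm_command([
  {"dx":0,"dy":0.004,"dz":0,"rx":-0.0083,"ry":0,"rz":0,"hand":-0.3},
])

```text
clock: 7.2
eef_pos: [0.5881, -0.0153, 0.0987]
tool_rot: [-0.543, -0.453, 0.545, -0.45]
contact_force: [-6.4, 3.6, 3.3]
grip_width: 0.0321
```

>>> arm_command([
  {"dx":0,"dy":0.0035,"dz":0,"rx":-0.0083,"ry":0,"rz":0,"hand":-0.3},
])

```text
clock: 7.3
eef_pos: [0.5885, -0.0153, 0.0986]
tool_rot: [-0.539, -0.458, 0.541, -0.455]
contact_force: [-6.8, 3.1, 4.0]
grip_width: 0.032
```

>>> arm_command([
  {"dx":0,"dy":0.0035,"dz":0,"rx":-0.0083,"ry":0,"rz":0,"hand":-0.3},
])

```text
clock: 7.4
eef_pos: [0.5892, -0.0154, 0.0986]
tool_rot: [-0.535, -0.463, 0.537, -0.459]
contact_force: [-7.0, 4.2, 3.5]
grip_width: 0.032
```

```bash
python3 - <<'E'
from h import *
for i in range(2): ang()
look('a4')
E
```

```text
[(np.int64(262), np.int64(316)), (np.int64(346), np.int64(372))] -98.5920404776216 [-5.8  2.1  4.1] 7.45
[(np.int64(262), np.int64(316)), (np.int64(346), np.int64(372))] -98.55546065509998 [-4.8  3.1  4.1] 7.5
t 7.55 tcp [ 0.5897 -0.0156  0.0987] yaw -98.6 tcpang -99.5 r 50.3 F [-4.8  3.1  4.1] [-5.4  2.9  3.4]
######################################################..............................##########################
```

The force levels off and then falls, so this is a hump, not the stop.

>>> arm_command([
  {"dx":0,"dy":0.007,"dz":0,"rx":-0.0167,"ry":0,"rz":0,"hand":-0.3},
])

```text
clock: 7.65
eef_pos: [0.5912, -0.0159, 0.0986]
tool_rot: [-0.527, -0.472, 0.529, -0.469]
contact_force: [-6.2, 3.3, 3.0]
grip_width: 0.032
```

>>> arm_command([
  {"dx":0,"dy":0.007,"dz":0,"rx":-0.0167,"ry":0,"rz":0,"hand":-0.3},
])

```text
clock: 7.75
eef_pos: [0.5936, -0.0164, 0.0987]
tool_rot: [-0.518, -0.481, 0.52, -0.479]
contact_force: [-3.6, 1.1, 2.3]
grip_width: 0.0321
```

>>> arm_command([
  {"dx":0,"dy":0.007,"dz":0,"rx":-0.0167,"ry":0,"rz":0,"hand":-0.3},
])

```text
clock: 7.85
eef_pos: [0.5961, -0.0168, 0.0988]
tool_rot: [-0.51, -0.49, 0.511, -0.488]
contact_force: [-2.0, 2.1, 0.7]
grip_width: 0.0319
```

>>> arm_command([
  {"dx":0,"dy":0.007,"dz":0,"rx":-0.0167,"ry":0,"rz":0,"hand":-0.3},
  {"dx":0,"dy":0,"dz":0,"rx":0,"ry":0,"rz":0,"hand":-0.3},
])

```text
clock: 8.05
eef_pos: [0.5997, -0.0174, 0.099]
tool_rot: [0.503, 0.497, -0.502, 0.498]
contact_force: [-0.1, 0.4, -0.1]
grip_width: 0.0319
```

```bash
python3 - <<'E'
from h import *
for i in range(2): ang()
look('a5')
E
```

```text
t 8.10 yaw -90.6 gapL 17 gapR 15 => gapL 11.9deg gapR 10.5deg post -89.9 F [-0.   0.   0.2]
t 8.15 yaw -90.6 gapL 22 gapR 11 => gapL 15.4deg gapR 7.7deg post -86.8 F [-0.5  0.2  0.7]
t 8.20 tcp [ 0.5994 -0.0174  0.099 ] yaw -90.7 tcpang -88.4 r 51.4 F [-0.5  0.2  0.7] [-0.1  0.2 -0.8]
###########################......................#########################..........##########################
```

Three clicks anticlockwise so far, and the post is settled at about -87°. Probing the next one.

>>> arm_command([
  {"dx":0,"dy":0.014,"dz":-0.0005,"rx":-0.0333,"ry":0,"rz":0,"hand":-0.3},
  {"dx":0,"dy":0.014,"dz":-0.0005,"rx":-0.0333,"ry":0,"rz":0,"hand":-0.3},
  {"dx":0,"dy":0.014,"dz":-0.0005,"rx":-0.0333,"ry":0,"rz":0,"hand":-0.3},
  {"dx":0,"dy":0,"dz":0,"rx":0,"ry":0,"rz":0,"hand":-0.3},
])

```text
clock: 8.6
eef_pos: [0.6099, -0.0163, 0.099]
tool_rot: [0.448, 0.547, -0.448, 0.547]
contact_force: [-0.3, -1.0, 0.1]
grip_width: 0.0319
```

```bash
python3 - <<'E'
from h import *
for i in range(2): ang()
E
```

```text
t 8.65 yaw -78.7 gapL 4 gapR 28 => gapL 2.8deg gapR 19.6deg post -87.1 F [0.8 0.5 0.1]
t 8.70 yaw -78.7 gapL 5 gapR 27 => gapL 3.5deg gapR 18.9deg post -86.4 F [ 0.5  0.1 -0.1]
```

>>> arm_command([
  {"dx":0,"dy":0.005,"dz":0,"rx":-0.0125,"ry":0,"rz":0,"hand":-0.3},
])

```text
clock: 8.8
eef_pos: [0.6103, -0.016, 0.0989]
tool_rot: [0.441, 0.553, -0.441, 0.553]
contact_force: [-0.5, -0.1, 0.8]
grip_width: 0.032
```

>>> arm_command([
  {"dx":0,"dy":0.005,"dz":0,"rx":-0.0125,"ry":0,"rz":0,"hand":-0.3},
])

```text
clock: 8.9
eef_pos: [0.6111, -0.0157, 0.0989]
tool_rot: [0.433, 0.559, -0.434, 0.558]
contact_force: [-2.4, -0.6, 1.3]
grip_width: 0.0322
```

>>> arm_command([
  {"dx":0,"dy":0.005,"dz":0,"rx":-0.0125,"ry":0,"rz":0,"hand":-0.3},
])

```text
clock: 9.0
eef_pos: [0.6116, -0.0154, 0.0988]
tool_rot: [0.425, 0.565, -0.427, 0.564]
contact_force: [-4.1, -1.3, 1.1]
grip_width: 0.0321
```

>>> arm_command([
  {"dx":0,"dy":0.005,"dz":0,"rx":-0.0125,"ry":0,"rz":0,"hand":-0.3},
])

```text
clock: 9.1
eef_pos: [0.6121, -0.0152, 0.0987]
tool_rot: [0.417, 0.571, -0.419, 0.569]
contact_force: [-6.8, 0.7, 3.0]
grip_width: 0.0318
```

>>> arm_command([
  {"dx":0,"dy":0.0035,"dz":0,"rx":-0.0083,"ry":0,"rz":0,"hand":-0.3},
])

```text
clock: 9.2
eef_pos: [0.6123, -0.0149, 0.0986]
tool_rot: [0.412, 0.575, -0.415, 0.572]
contact_force: [-7.4, 0.1, 4.0]
grip_width: 0.0321
```

>>> arm_command([
  {"dx":0,"dy":0.0035,"dz":0,"rx":-0.0083,"ry":0,"rz":0,"hand":-0.3},
])

```text
clock: 9.3
eef_pos: [0.6127, -0.0147, 0.0986]
tool_rot: [0.407, 0.579, -0.41, 0.575]
contact_force: [-8.1, -2.2, 5.4]
grip_width: 0.0318
```

```bash
python3 - <<'E'
from h import *
for i in range(2): ang()
look('a6')
E
```

```text
[(np.int64(262), np.int64(316)), (np.int64(346), np.int64(372))] -70.56637866082308 [-7.7 -1.   4. ] 9.35
t 9.40 yaw -70.5 gapL 1 gapR 30 => gapL 0.7deg gapR 21.0deg post -80.7 F [-6.8  0.2  3.9]
t 9.45 tcp [ 0.6129 -0.0147  0.0986] yaw -70.6 tcpang -72.9 r 50.9 F [-6.8  0.2  3.9] [-7.5 -0.6  4.3]
######################################################..............................##########################
```

>>> arm_command([
  {"dx":0,"dy":0.003,"dz":0,"rx":-0.0083,"ry":0,"rz":0,"hand":-0.3},
])

```text
clock: 9.55
eef_pos: [0.6134, -0.0145, 0.0986]
tool_rot: [0.402, 0.583, -0.405, 0.579]
contact_force: [-8.2, -1.3, 4.7]
grip_width: 0.0321
```

View pics/a6.png

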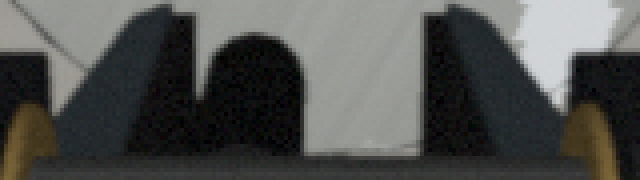

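The post has moved with a flat force of about 8 N, so it's still on a hump. Continuing.

>>> arm_command([
  {"dx":0,"dy":0.005,"dz":0,"rx":-0.0125,"ry":0,"rz":0,"hand":-0.3},
])

```text
clock: 9.65
eef_pos: [0.614, -0.0141, 0.0986]
tool_rot: [0.394, 0.588, -0.398, 0.584]
contact_force: [-9.8, -1.5, 6.8]
grip_width: 0.0317
```

>>> arm_command([
  {"dx":0,"dy":0.005,"dz":0,"rx":-0.0125,"ry":0,"rz":0,"hand":-0.3},
])

```text
clock: 9.75
eef_pos: [0.6144, -0.0137, 0.0985]
tool_rot: [0.386, 0.594, -0.39, 0.588]
contact_force: [-10.2, -1.5, 7.0]
grip_width: 0.0319
```

>>> arm_command([
  {"dx":0,"dy":0.005,"dz":0,"rx":-0.0125,"ry":0,"rz":0,"hand":-0.3},
])

```text
clock: 9.85
eef_pos: [0.6148, -0.0133, 0.0985]
tool_rot: [0.378, 0.6, -0.383, 0.593]
contact_force: [-14.2, -1.4, 7.9]
grip_width: 0.0319
```

>>> arm_command([
  {"dx":0,"dy":0.005,"dz":0,"rx":-0.0125,"ry":0,"rz":0,"hand":-0.3},
])

```text
clock: 9.95
eef_pos: [0.615, -0.0128, 0.0984]
tool_rot: [0.369, 0.605, -0.375, 0.597]
contact_force: [-15.7, -2.8, 9.5]
grip_width: 0.0323
```

```bash
python3 - <<'E'
from h import *
for i in range(2): ang()
E
```

```text
[(np.int64(262), np.int64(315)), (np.int64(346), np.int64(372))] -63.54973414203702 [-14.9  -1.2   8.8] 10.0
[(np.int64(262), np.int64(315)), (np.int64(346), np.int64(372))] -63.49975159628079 [-14.   -2.    8.3] 10.05
```

The force has risen past 12 N: this is the stop, and I queued too many rows without checking between them. Backing off right away.

>>> arm_command([
  {"dx":0,"dy":-0.02,"dz":0,"rx":0.0333,"ry":0,"rz":0,"hand":-0.3},
  {"dx":0,"dy":-0.014,"dz":0,"rx":0.0333,"ry":0,"rz":0,"hand":-0.3},
  {"dx":0,"dy":-0.014,"dz":0,"rx":0.0333,"ry":0,"rz":0,"hand":-0.3},
  {"dx":0,"dy":0,"dz":0,"rx":0,"ry":0,"rz":0,"hand":-0.3},
])

```text
clock: 10.45
eef_pos: [0.6105, -0.017, 0.0991]
tool_rot: [0.434, 0.558, -0.433, 0.559]
contact_force: [0.5, 0.0, 0.4]
grip_width: 0.0317
```

```bash
python3 - <<'E'
from h import *
for i in range(2): ang()
look('a7')
s=get_image('side');cv2.imwrite('pics/s7.png',cv2.resize(s[150:280,220:380,::-1],(800,650))[:600])
s=get_image('top');cv2.imwrite('pics/t7.png',cv2.resize(s[120:250,220:380,::-1],(800,650))[:600])
E
```

```text
t 10.50 yaw -75.6 gapL 3 gapR 28 => gapL 2.1deg gapR 19.6deg post -84.4 F [0.4 0.6 0.4]
t 10.55 yaw -75.6 gapL 3 gapR 29 => gapL 2.1deg gapR 20.3deg post -84.7 F [0.2 0.8 0.1]
t 10.60 tcp [ 0.6108 -0.0169  0.0991] yaw -75.6 tcpang -75.9 r 52.5 F [0.2 0.8 0.1] [ 0.2 -1.1 -0.2]
###########################..##########################.............................##########################
```

View pics/s7.png

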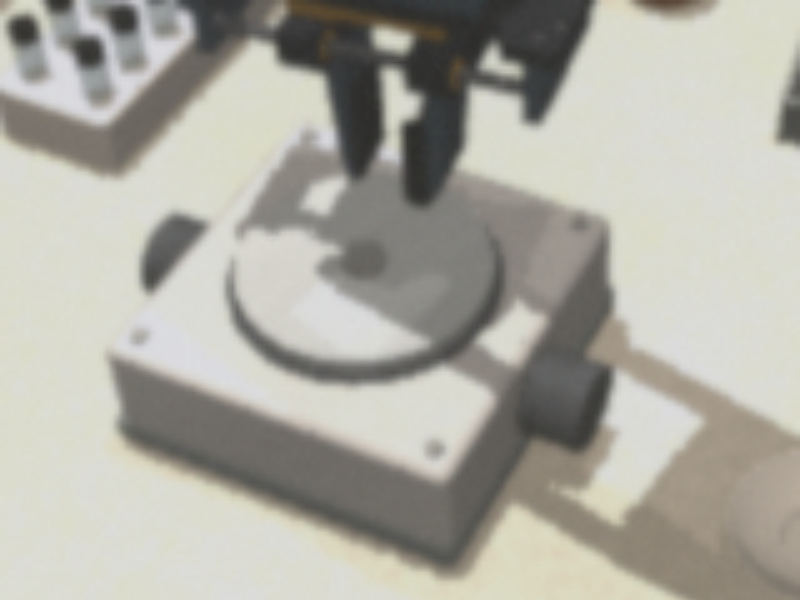

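View pics/a7.png

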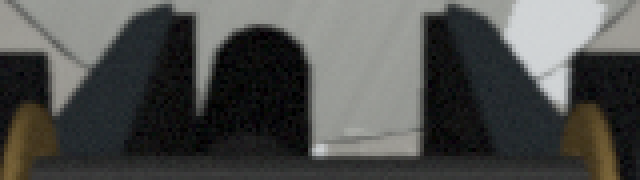

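After backing off, the post went back to about -85° without crossing a hump. Together with the force above 12 N, this confirms -86° is the first notch, at the stop. The stop spring was driven in by an estimated 4 to 6°. Now I'll turn clockwise, starting by closing the free gap.

>>> arm_command([
  {"dx":0,"dy":-0.014,"dz":-0.0005,"rx":0.0333,"ry":0,"rz":0,"hand":-0.3},
  {"dx":0,"dy":-0.014,"dz":-0.0005,"rx":0.0333,"ry":0,"rz":0,"hand":-0.3},
  {"dx":0,"dy":0,"dz":0,"rx":0,"ry":0,"rz":0,"hand":-0.3},
  {"dx":0,"dy":0,"dz":0,"rx":0,"ry":0,"rz":0,"hand":-0.3},
])

```text
clock: 11.1
eef_pos: [0.6036, -0.0182, 0.099]
tool_rot: [0.471, 0.527, -0.471, 0.527]
contact_force: [-1.0, 0.8, 0.2]
grip_width: 0.0317
```

```bash
python3 - <<'E'
from h import *
for i in range(2): ang()
look('a8')
E
```

```text
t 11.15 yaw -83.5 gapL 15 gapR 17 => gapL 10.5deg gapR 11.9deg post -84.2 F [ 0.4 -0.2  0.2]
t 11.20 yaw -83.6 gapL 15 gapR 17 => gapL 10.5deg gapR 11.9deg post -84.3 F [-0.2 -0.9 -0.3]
t 11.25 tcp [ 0.6036 -0.0182  0.099 ] yaw -83.6 tcpang -83.9 r 52.5 F [-0.2 -0.9 -0.3] [0.1 0.3 0.6]
###########################...............#########################.................##########################
```

```bash
cat >> h.py <<'E'
def pa(k=2):
    for i in range(k):
        s,M,y=st();d=s['eef_pos'][:2]-np.array([.599,.035]);a=np.degrees(np.arctan2(d[1],d[0]))
        ang(get_image('wrist'),a)
    t=np.array([-np.sin(np.radians(a)),np.cos(np.radians(a))]);print('yaw %.1f r %.1f Ft %.1f'%(y,1e3*np.hypot(*d),manip.read_state()['contact_force'][:2]@t),'q6 %.2f'%s['qpos'][5])
E
python3 -c "
from h import *
pa(1)"
```

```text
t 11.30 yaw -85.1 gapL 15 gapR 17 => gapL 10.5deg gapR 11.9deg post -85.8 F [ 0.7  0.3 -0.4]
yaw -83.6 r 53.4 Ft 0.7 q6 -0.16
```

>>> arm_command([
  {"dx":0,"dy":-0.014,"dz":-0.001,"rx":0.0333,"ry":0,"rz":0,"hand":-0.3},
  {"dx":0,"dy":-0.014,"dz":-0.001,"rx":0.0333,"ry":0,"rz":0,"hand":-0.3},
  {"dx":0,"dy":-0.014,"dz":-0.001,"rx":0.0333,"ry":0,"rz":0,"hand":-0.3},
])

```text
clock: 11.6
eef_pos: [0.5936, -0.0177, 0.099]
tool_rot: [0.525, 0.474, -0.524, 0.475]
contact_force: [4.3, 1.2, -1.4]
grip_width: 0.0319
```

>>> arm_command([
  {"dx":0,"dy":-0.007,"dz":0,"rx":0.0167,"ry":0,"rz":0,"hand":-0.3},
  {"dx":0,"dy":-0.007,"dz":0,"rx":0.0167,"ry":0,"rz":0,"hand":-0.3},
])

```text
clock: 11.8
eef_pos: [0.5926, -0.017, 0.0995]
tool_rot: [0.543, 0.454, -0.538, 0.457]
contact_force: [7.6, 1.8, -2.3]
grip_width: 0.0319
```

>>> arm_command([
  {"dx":0,"dy":-0.007,"dz":0,"rx":0.0167,"ry":0,"rz":0,"hand":-0.3},
  {"dx":0,"dy":-0.007,"dz":0,"rx":0.0167,"ry":0,"rz":0,"hand":-0.3},
])

```text
clock: 12.0
eef_pos: [0.5895, -0.0165, 0.0995]
tool_rot: [0.558, 0.435, -0.554, 0.438]
contact_force: [6.4, 0.3, -3.2]
grip_width: 0.0318
```

```bash
python3 -c "
from h import *
pa(2)"
```

```text
[(np.int64(262), np.int64(289)), (np.int64(320), np.int64(372))] -100.45007660542949 [ 4.7  0.7 -1.7] 12.05
[(np.int64(262), np.int64(289)), (np.int64(320), np.int64(372))] -101.13318998072891 [ 4.2  0.3 -1.2] 12.1
yaw -103.8 r 52.5 Ft 4.1 q6 0.19
```

>>> arm_command([
  {"dx":0,"dy":-0.007,"dz":-0.001,"rx":0.0167,"ry":0,"rz":0,"hand":-0.3},
  {"dx":0,"dy":-0.007,"dz":-0.001,"rx":0.0167,"ry":0,"rz":0,"hand":-0.3},
])

```text
clock: 12.3
eef_pos: [0.5852, -0.0157, 0.0995]
tool_rot: [0.572, 0.416, -0.569, 0.418]
contact_force: [3.8, -1.1, -0.9]
grip_width: 0.0324
```

>>> arm_command([
  {"dx":0,"dy":-0.007,"dz":-0.001,"rx":0.0167,"ry":0,"rz":0,"hand":-0.3},
  {"dx":0,"dy":0,"dz":0,"rx":0,"ry":0,"rz":0,"hand":-0.3},
])

```text
clock: 12.5
eef_pos: [0.5815, -0.0149, 0.0992]
tool_rot: [0.578, 0.407, -0.578, 0.408]
contact_force: [0.5, -0.2, -1.1]
grip_width: 0.0318
```

```bash
python3 -c "
from h import *
pa(3)"
```

```text
[(np.int64(262), np.int64(289)), (np.int64(319), np.int64(372))] -109.31194302931287 [-0.3 -0.1  0.2] 12.55
[(np.int64(262), np.int64(289)), (np.int64(319), np.int64(372))] -109.77399350301474 [ 0.4 -1.3  0.7] 12.6
[(np.int64(262), np.int64(289)), (np.int64(319), np.int64(372))] -110.03434983456685 [-0.9 -0.3  0.4] 12.65
yaw -109.6 r 52.9 Ft -0.7 q6 0.30
```

>>> arm_command([
  {"dx":0,"dy":-0.007,"dz":-0.001,"rx":0.0167,"ry":0,"rz":0,"hand":-0.3},
  {"dx":0,"dy":0,"dz":0,"rx":0,"ry":0,"rz":0,"hand":-0.3},
  {"dx":0,"dy":0,"dz":0,"rx":0,"ry":0,"rz":0,"hand":-0.3},
])

```text
clock: 12.95
eef_pos: [0.5793, -0.0138, 0.0988]
tool_rot: [-0.585, -0.397, 0.585, -0.397]
contact_force: [-0.1, 0.1, 1.3]
grip_width: 0.0321
```

```bash
python3 -c "
from h import *
pa(3)"
```

```text
t 13.00 yaw -112.0 gapL 14 gapR 18 => gapL 9.8deg gapR 12.6deg post -113.4 F [-0.7  0.9 -0. ]
t 13.05 yaw -111.9 gapL 14 gapR 18 => gapL 9.8deg gapR 12.6deg post -113.3 F [ 0.7 -0.7  1. ]
t 13.10 yaw -111.8 gapL 14 gapR 18 => gapL 9.8deg gapR 12.6deg post -113.2 F [ 1.3 -0.4 -0.2]
yaw -111.6 r 52.6 Ft 1.4 q6 0.33
```

Click 1: the post is resting centred at -113°, which matches the notch found on the way out. Next is click 2.

>>> arm_command([
  {"dx":0,"dy":-0.014,"dz":-0.003,"rx":0.0333,"ry":0,"rz":0,"hand":-0.3},
  {"dx":0,"dy":-0.014,"dz":-0.003,"rx":0.0333,"ry":0,"rz":0,"hand":-0.3},
  {"dx":0,"dy":-0.014,"dz":-0.001,"rx":0.0333,"ry":0,"rz":0,"hand":-0.3},
  {"dx":0,"dy":-0.014,"dz":-0.001,"rx":0.0333,"ry":0,"rz":0,"hand":-0.3},
  {"dx":0,"dy":-0.014,"dz":-0.001,"rx":0.0333,"ry":0,"rz":0,"hand":-0.3},
  {"dx":0,"dy":-0.014,"dz":-0.001,"rx":0.0333,"ry":0,"rz":0,"hand":-0.3},
  {"dx":0,"dy":0,"dz":0,"rx":0,"ry":0,"rz":0,"hand":-0.3},
  {"dx":0,"dy":0,"dz":0,"rx":0,"ry":0,"rz":0,"hand":-0.3},
])

```text
clock: 13.9
eef_pos: [0.5629, -0.0009, 0.0991]
tool_rot: [-0.655, -0.267, 0.655, -0.267]
contact_force: [-0.1, -1.0, 1.1]
grip_width: 0.0323
```

```bash
python3 -c "
from h import *
pa(2)"
```

```text
[(np.int64(262), np.int64(289)), (np.int64(319), np.int64(372))] -135.1320322747654 [ 0.1 -0.1  0.4] 13.95
[(np.int64(262), np.int64(289)), (np.int64(319), np.int64(372))] -135.1978566274421 [ 0.7 -1.9  1. ] 14.0
yaw -135.6 r 50.9 Ft 1.8 q6 0.77
```

Still on the hump, with the post touching the right finger and almost no force. A small nudge should do it.

>>> arm_command([
  {"dx":0,"dy":-0.007,"dz":-0.001,"rx":0.0167,"ry":0,"rz":0,"hand":-0.3},
  {"dx":0,"dy":-0.007,"dz":0,"rx":0.0167,"ry":0,"rz":0,"hand":-0.3},
  {"dx":0,"dy":0,"dz":0,"rx":0,"ry":0,"rz":0,"hand":-0.3},
  {"dx":0,"dy":0,"dz":0,"rx":0,"ry":0,"rz":0,"hand":-0.3},
])

```text
clock: 14.4
eef_pos: [0.5605, 0.0021, 0.0989]
tool_rot: [-0.663, -0.244, 0.664, -0.244]
contact_force: [-0.5, 0.6, -0.8]
grip_width: 0.032
```

```bash
python3 -c "
from h import *
pa(2)"
```

```text
t 14.45 yaw -139.5 gapL 14 gapR 18 => gapL 9.8deg gapR 12.6deg post -140.9 F [ 0.3  0.4 -0.3]
t 14.50 yaw -139.4 gapL 13 gapR 19 => gapL 9.1deg gapR 13.3deg post -141.5 F [-0.3  1.1 -0.6]
yaw -139.6 r 50.6 Ft -1.0 q6 0.85
```

Click 2 is at -141°. Click 3:

>>> arm_command([
  {"dx":0,"dy":-0.014,"dz":-0.0005,"rx":0.0333,"ry":0,"rz":0,"hand":-0.3},
  {"dx":0,"dy":-0.014,"dz":-0.0005,"rx":0.0333,"ry":0,"rz":0,"hand":-0.3},
  {"dx":0,"dy":-0.014,"dz":-0.0005,"rx":0.0333,"ry":0,"rz":0,"hand":-0.3},
  {"dx":0,"dy":-0.014,"dz":-0.0005,"rx":0.0333,"ry":0,"rz":0,"hand":-0.3},
  {"dx":0,"dy":-0.014,"dz":-0.0005,"rx":0.0333,"ry":0,"rz":0,"hand":-0.3},
  {"dx":0,"dy":-0.014,"dz":-0.0005,"rx":0.0333,"ry":0,"rz":0,"hand":-0.3},
  {"dx":0,"dy":-0.007,"dz":0,"rx":0.0167,"ry":0,"rz":0,"hand":-0.3},
  {"dx":0,"dy":0,"dz":0,"rx":0,"ry":0,"rz":0,"hand":-0.3},
])

```text
clock: 15.3
eef_pos: [0.5503, 0.0221, 0.0989]
tool_rot: [-0.702, -0.089, 0.702, -0.089]
contact_force: [-0.1, 0.6, 0.2]
grip_width: 0.0318
```

```bash
python3 -c "
from h import *
pa(3)"
```

```text
t 15.35 yaw -165.1 gapL 29 gapR 3 => gapL 20.3deg gapR 2.1deg post -156.0 F [-0.3  0.4 -0.6]
t 15.40 yaw -165.2 gapL 28 gapR 3 => gapL 19.6deg gapR 2.1deg post -156.4 F [0.4 0.9 0.4]
t 15.45 yaw -165.2 gapL 28 gapR 3 => gapL 19.6deg gapR 2.1deg post -156.4 F [ 0.3  0.5 -0.3]
yaw -165.6 r 50.5 Ft -0.4 q6 1.34
```

>>> arm_command([
  {"dx":0,"dy":-0.007,"dz":0,"rx":0.0167,"ry":0,"rz":0,"hand":-0.3},
  {"dx":0,"dy":-0.007,"dz":0,"rx":0.0167,"ry":0,"rz":0,"hand":-0.3},
  {"dx":0,"dy":0,"dz":0,"rx":0,"ry":0,"rz":0,"hand":-0.3},
  {"dx":0,"dy":0,"dz":0,"rx":0,"ry":0,"rz":0,"hand":-0.3},
])

```text
clock: 15.85
eef_pos: [0.5494, 0.0254, 0.099]
tool_rot: [-0.704, -0.064, 0.704, -0.064]
contact_force: [0.2, -0.4, -0.9]
grip_width: 0.032
```

```bash
python3 -c "
from h import *
pa(2)"
```

```text
t 15.90 yaw -169.0 gapL 15 gapR 16 => gapL 10.5deg gapR 11.2deg post -169.4 F [-0.3  1.1  0.2]
t 15.95 yaw -169.0 gapL 15 gapR 16 => gapL 10.5deg gapR 11.2deg post -169.3 F [ 0.3  0.  -0. ]
yaw -169.6 r 50.5 Ft 0.0 q6 1.41
```

Click 3 is at -169.3°, the starting notch. The next spacing is unknown, so I'll advance 20° first.

>>> arm_command([
  {"dx":0,"dy":-0.014,"dz":-0.0005,"rx":0.0333,"ry":0,"rz":0,"hand":-0.3},
  {"dx":0,"dy":-0.014,"dz":-0.0005,"rx":0.0333,"ry":0,"rz":0,"hand":-0.3},
  {"dx":0,"dy":-0.014,"dz":-0.0005,"rx":0.0333,"ry":0,"rz":0,"hand":-0.3},
  {"dx":0,"dy":-0.014,"dz":-0.0005,"rx":0.0333,"ry":0,"rz":0,"hand":-0.3},
  {"dx":0,"dy":-0.014,"dz":-0.0005,"rx":0.0333,"ry":0,"rz":0,"hand":-0.3},
  {"dx":0,"dy":0,"dz":0,"rx":0,"ry":0,"rz":0,"hand":-0.3},
])

```text
clock: 16.55
eef_pos: [0.5496, 0.042, 0.0989]
tool_rot: [0.705, -0.06, -0.704, -0.058]
contact_force: [-0.4, -4.6, 0.2]
grip_width: 0.0319
```

```bash
python3 -c "
from h import *
pa(3)"
```

```text
[(np.int64(262), np.int64(289)), (np.int64(319), np.int64(372))] 171.94226122183383 [ 0.9 -3.8 -0.8] 16.6
[(np.int64(262), np.int64(289)), (np.int64(319), np.int64(372))] 171.87301492897947 [ 1.9 -4.  -0.1] 16.65
[(np.int64(262), np.int64(289)), (np.int64(319), np.int64(372))] 171.82575560412965 [ 0.3 -4.  -1. ] 16.7
yaw 170.5 r 49.9 Ft 3.9 q6 1.79
```

>>> arm_command([
  {"dx":0,"dy":-0.007,"dz":0,"rx":0.0167,"ry":0,"rz":0,"hand":-0.3},
  {"dx":0,"dy":-0.007,"dz":0,"rx":0.0167,"ry":0,"rz":0,"hand":-0.3},
  {"dx":0,"dy":0,"dz":0,"rx":0,"ry":0,"rz":0,"hand":-0.3},
])

```text
clock: 17.0
eef_pos: [0.5499, 0.0469, 0.099]
tool_rot: [-0.702, 0.083, 0.702, 0.084]
contact_force: [-0.8, 0.1, -0.1]
grip_width: 0.0318
```

```bash
python3 -c "
from h import *
pa(3)"
```

```text
t 17.05 yaw 166.4 gapL 23 gapR 8 => gapL 16.1deg gapR 5.6deg post 171.6 F [-0.1 -0.2  0.4]
t 17.10 yaw 166.5 gapL 9 gapR 22 => gapL 6.3deg gapR 15.4deg post 162.0 F [-0.  -0.2 -0. ]
t 17.15 yaw 166.6 gapL 9 gapR 22 => gapL 6.3deg gapR 15.4deg post 162.1 F [0.4 0.9 0.1]
yaw 166.4 r 50.5 Ft -1.0 q6 1.87
```

Click 4 is at 162°. Now click 5, watching joint 6 (limit 2.56).

>>> arm_command([
  {"dx":0,"dy":-0.014,"dz":-0.0005,"rx":0.0333,"ry":0,"rz":0,"hand":-0.3},
  {"dx":0,"dy":-0.014,"dz":-0.0005,"rx":0.0333,"ry":0,"rz":0,"hand":-0.3},
  {"dx":0,"dy":-0.014,"dz":-0.0005,"rx":0.0333,"ry":0,"rz":0,"hand":-0.3},
  {"dx":0,"dy":-0.014,"dz":-0.0005,"rx":0.0333,"ry":0,"rz":0,"hand":-0.3},
  {"dx":0,"dy":-0.014,"dz":-0.0005,"rx":0.0333,"ry":0,"rz":0,"hand":-0.3},
  {"dx":0,"dy":-0.014,"dz":-0.0005,"rx":0.0333,"ry":0,"rz":0,"hand":-0.3},
  {"dx":0,"dy":0,"dz":0,"rx":0,"ry":0,"rz":0,"hand":-0.3},
])

```text
clock: 17.85
eef_pos: [0.5584, 0.064, 0.0988]
tool_rot: [-0.669, 0.229, 0.67, 0.227]
contact_force: [-1.4, -4.7, 0.4]
grip_width: 0.0319
```

```bash
python3 -c "
from h import *
pa(3)"
```

```text
[(np.int64(262), np.int64(289)), (np.int64(319), np.int64(372))] 144.4551612019453 [-0.7 -4.7  0.8] 17.9
[(np.int64(262), np.int64(289)), (np.int64(319), np.int64(372))] 144.37284907150124 [-1.7 -4.4  0.3] 17.95
[(np.int64(262), np.int64(289)), (np.int64(319), np.int64(372))] 144.36551058367337 [-1.3 -5.2  1.4] 18.0
yaw 142.5 r 49.9 Ft 5.0 q6 2.32
```

>>> arm_command([
  {"dx":0,"dy":-0.007,"dz":0,"rx":0.0167,"ry":0,"rz":0,"hand":-0.3},
  {"dx":0,"dy":-0.007,"dz":0,"rx":0.0167,"ry":0,"rz":0,"hand":-0.3},
  {"dx":0,"dy":0,"dz":0,"rx":0,"ry":0,"rz":0,"hand":-0.3},
])

```text
clock: 18.3
eef_pos: [0.5613, 0.0682, 0.0989]
tool_rot: [0.661, -0.251, -0.661, -0.251]
contact_force: [-0.5, -0.2, -0.4]
grip_width: 0.0321
```

```bash
python3 -c "
from h import *
pa(3)"
```

```text
[(np.int64(262), np.int64(289)), (np.int64(318), np.int64(372))] 138.6382512626148 [ 0.2 -1.2  0.1] 18.35
[(np.int64(262), np.int64(289)), (np.int64(318), np.int64(372))] 138.61532650152645 [-0.9 -0.4 -0.1] 18.4
[(np.int64(262), np.int64(289)), (np.int64(318), np.int64(372))] 138.64791737837544 [0.6 0.6 0.1] 18.45
yaw 138.4 r 50.3 Ft -0.8 q6 2.40
```

On the hump; one more small nudge.

>>> arm_command([
  {"dx":0,"dy":-0.006,"dz":0,"rx":0.0083,"ry":0,"rz":0,"hand":-0.3},
  {"dx":0,"dy":0,"dz":0,"rx":0,"ry":0,"rz":0,"hand":-0.3},
  {"dx":0,"dy":0,"dz":0,"rx":0,"ry":0,"rz":0,"hand":-0.3},
])

```text
clock: 18.75
eef_pos: [0.5624, 0.0693, 0.099]
tool_rot: [0.659, -0.257, -0.659, -0.257]
contact_force: [-0.0, 1.0, -0.2]
grip_width: 0.032
```

```bash
python3 -c "
from h import *
pa(3)"
```

```text
t 18.80 yaw 136.9 gapL 11 gapR 20 => gapL 7.7deg gapR 14.0deg post 133.7 F [ 0.2 -0.8 -0.1]
t 18.85 yaw 137.0 gapL 9 gapR 22 => gapL 6.3deg gapR 15.4deg post 132.5 F [ 0.7 -0.1  0.1]
t 18.90 yaw 137.1 gapL 9 gapR 22 => gapL 6.3deg gapR 15.4deg post 132.5 F [0.1 0.6 0.1]
yaw 137.4 r 50.1 Ft -0.5 q6 2.42
```

Click 5: the post is settled at 132.5° with no contact force. I'll centre the tool on the post and lift straight up.

>>> arm_command([
  {"dx":0,"dy":-0.01,"dz":0,"rx":0,"ry":0,"rz":0,"hand":-0.3},
  {"dx":-0.12,"dy":0,"dz":0,"rx":0,"ry":0,"rz":0,"hand":-0.3},
  {"dx":-0.16,"dy":0,"dz":0,"rx":0,"ry":0,"rz":0,"hand":-0.3},
  {"dx":-0.16,"dy":0,"dz":0,"rx":0,"ry":0,"rz":0,"hand":-0.3},
  {"dx":0,"dy":0,"dz":0,"rx":0,"ry":0,"rz":0,"hand":-1},
])

```text
clock: 19.4
eef_pos: [0.5675, 0.0713, 0.2151]
tool_rot: [0.663, -0.255, -0.655, -0.259]
contact_force: [1.2, 0.1, -1.0]
grip_width: 0.0269
```

```bash
python3 - <<'E'
from h import *
s,M,y=st();print(s['clock'],s['eef_pos'],y,s['contact_force'])
b=get_image('side');cv2.imwrite('pics/s8.png',cv2.resize(b[160:370,220:360,::-1],(400,600)))
w=get_image('wrist');cv2.imwrite('pics/w8.png',w[:,:,::-1])
plan((.4535,.2965,.12),y+110,8)
E
```

```text
19.4 [0.56749059 0.07132149 0.21509668] 137.39450600194778 [ 1.21481491  0.09694563 -0.95815105]
dx 0.045 dy -0.046 dz 0.117 rx -0.1146
dx 0.045 dy -0.072 dz 0.103 rx -0.1146
dx 0.045 dy -0.094 dz 0.083 rx -0.1146
dx 0.045 dy -0.111 dz 0.058 rx -0.1146
dx 0.045 dy -0.122 dz 0.030 rx -0.1146
dx 0.045 dy -0.126 dz 0.000 rx -0.1146
dx 0.045 dy -0.122 dz -0.030 rx -0.1146
dx 0.045 dy -0.111 dz -0.058 rx -0.1146
```

View pics/s8.png

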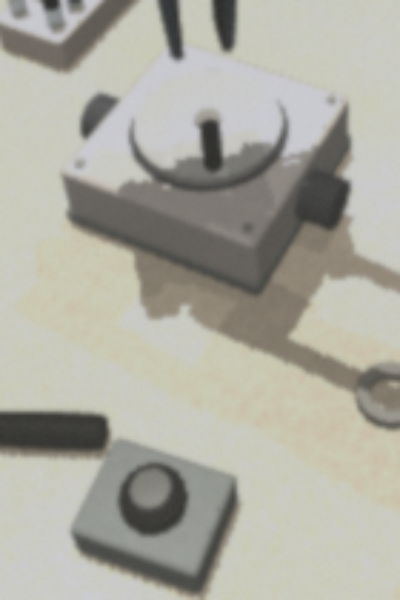

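View pics/w8.png

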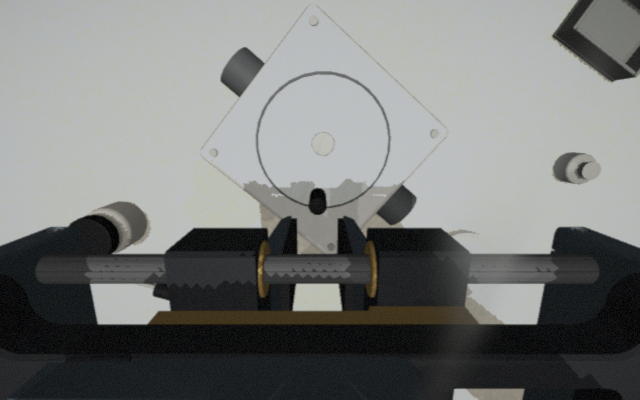

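The side view shows the unit with the post on its near-left (+y) side in front of the cap, and the button clear. Next I'll move over the button with the fingers shut, unwinding the wrist by 60° on the way.

```bash
python3 - <<'E'
from h import *
s,M,y=st()
plan((.454,.2965,.13),y+60,8)
E
```

```text
dx 0.040 dy -0.046 dz 0.117 rx -0.0625
dx 0.040 dy -0.061 dz 0.110 rx -0.0625
dx 0.040 dy -0.074 dz 0.101 rx -0.0625
dx 0.040 dy -0.087 dz 0.091 rx -0.0625
dx 0.040 dy -0.098 dz 0.078 rx -0.0625
dx 0.040 dy -0.107 dz 0.065 rx -0.0625
dx 0.040 dy -0.115 dz 0.050 rx -0.0625
dx 0.040 dy -0.121 dz 0.035 rx -0.0625
```

>>> arm_command([
  {"dx":0.0,"dy":-0.046,"dz":0.117,"rx":-0.0625,"ry":0,"rz":0,"hand":-1},
  {"dx":0.04,"dy":-0.061,"dz":0.11,"rx":-0.0625,"ry":0,"rz":0,"hand":-1},
  {"dx":0.04,"dy":-0.074,"dz":0.101,"rx":-0.0625,"ry":0,"rz":0,"hand":-1},
  {"dx":0.04,"dy":-0.087,"dz":0.091,"rx":-0.0625,"ry":0,"rz":0,"hand":-1},
  {"dx":0.04,"dy":-0.098,"dz":0.078,"rx":-0.0625,"ry":0,"rz":0,"hand":-1},
  {"dx":0.04,"dy":-0.107,"dz":0.065,"rx":-0.0625,"ry":0,"rz":0,"hand":-1},
  {"dx":0.04,"dy":-0.115,"dz":0.05,"rx":-0.0625,"ry":0,"rz":0,"hand":-1},
  {"dx":0.04,"dy":-0.121,"dz":0.035,"rx":-0.0625,"ry":0,"rz":0,"hand":-1},
])

```text
clock: 20.3
eef_pos: [0.4519, 0.2968, 0.1366]
tool_rot: [-0.697, -0.108, 0.7, -0.109]
contact_force: [-0.4, -0.1, 0.1]
grip_width: 0.0005
```

>>> arm_command([
  {"dx":0,"dy":0,"dz":0,"rx":0,"ry":0,"rz":0,"hand":-1},
  {"dx":0,"dy":0,"dz":0,"rx":0,"ry":0,"rz":0,"hand":-1},
])

```text
clock: 20.5
eef_pos: [0.4527, 0.2962, 0.1373]
tool_rot: [-0.698, -0.106, 0.7, -0.108]
contact_force: [-0.5, 0.1, 0.7]
grip_width: 0.0005
```

```bash
python3 - <<'E'
from h import *
s,M,y=st();print(s['clock'],s['eef_pos'],y,s['contact_force'],s['grip_width'],s['qpos'])
b=get_image('side');t=get_image('top');w=get_image('wrist')
cv2.imwrite('pics/s9.png',np.hstack([cv2.resize(b[160:370,220:360,::-1],(400,600)),cv2.resize(np.clip(t[120:300,140:345,::-1].astype(float)*1.6,0,255).astype('uint8'),(400,600))]));cv2.imwrite('pics/w9.png',w[:,:,::-1])
plan((.454,.2965,.075),y,2)
E
```

```text
20.5 [0.45266419 0.29616169 0.13726164] -162.5841931500501 [-0.49851447  0.12669939  0.6863442 ] 0.0005404994018395904 [ 5.58441796e-01  3.29594631e-01  1.75621811e+00 -6.20848710e-04
  1.05940293e+00  1.82557735e+00]
dx 0.127 dy -0.002 dz -0.000 rx -0.0005
dx 0.127 dy -0.002 dz -0.000 rx -0.0005
```

View pics/s9.png

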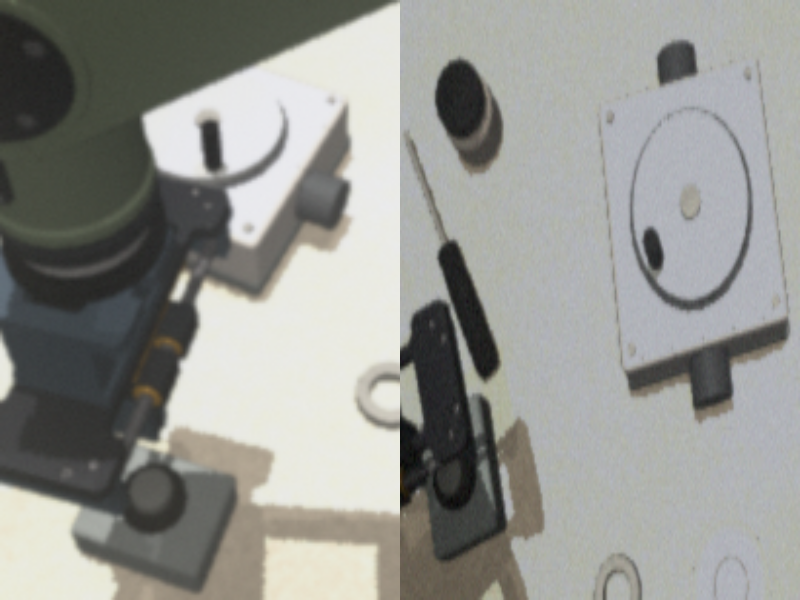

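View pics/w9.png

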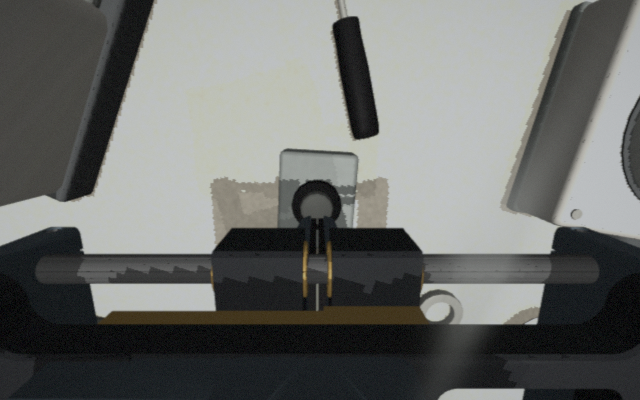

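The top view shows the post at the lower left of the disc: base at about (272,199), cap at (289,181). The wrist view shows the button at (317,205), in line with the fingers.

```bash
python3 - <<'E'
from h import *
h=onz('top',(288.6,180.6),.086)[:2];p=onz('top',(271.7,198.4),.082)[:2];d=p-h
print(np.degrees(np.arctan2(d[1],d[0])),np.hypot(*d))
print(onz('wrist',(317,205),.054))
E
```

```text
133.00230690038973 0.05036396068292
[0.45580484 0.29575195 0.054     ]
```

Post angle from the top camera is 133°, which agrees. Going down onto the button.

>>> arm_command([
  {"dx":0.13,"dy":-0.003,"dz":-0.003,"rx":0,"ry":0,"rz":0,"hand":-1},
  {"dx":0.13,"dy":-0.003,"dz":-0.003,"rx":0,"ry":0,"rz":0,"hand":-1},
  {"dx":0.02,"dy":0,"dz":0,"rx":0,"ry":0,"rz":0,"hand":-1},
  {"dx":0,"dy":0,"dz":0,"rx":0,"ry":0,"rz":0,"hand":-1},
])

```text
clock: 21.05
eef_pos: [0.4548, 0.2974, 0.0686]
tool_rot: [-0.699, -0.106, 0.7, -0.107]
contact_force: [-0.1, -0.4, 0.3]
grip_width: 0.0006
```

>>> arm_command([
  {"dx":0.012,"dy":0,"dz":0,"rx":0,"ry":0,"rz":0,"hand":-1},
  {"dx":0.012,"dy":0,"dz":0,"rx":0,"ry":0,"rz":0,"hand":-1},
])

```text
clock: 21.25
eef_pos: [0.456, 0.2988, 0.0644]
tool_rot: [0.7, 0.107, -0.698, 0.106]
contact_force: [0.0, 0.5, -0.4]
grip_width: 0.0004
```

>>> arm_command([
  {"dx":0.008,"dy":0,"dz":0,"rx":0,"ry":0,"rz":0,"hand":-1},
  {"dx":0.008,"dy":0,"dz":0,"rx":0,"ry":0,"rz":0,"hand":-1},
])

```text
clock: 21.45
eef_pos: [0.4551, 0.2985, 0.0594]
tool_rot: [0.699, 0.107, -0.699, 0.107]
contact_force: [-0.5, -0.7, 0.0]
grip_width: 0.0005
```

>>> arm_command([
  {"dx":0.008,"dy":0.003,"dz":0,"rx":0,"ry":0,"rz":0,"hand":-1},
  {"dx":0.008,"dy":0,"dz":0,"rx":0,"ry":0,"rz":0,"hand":-1},
])

```text
clock: 21.65
eef_pos: [0.4551, 0.2977, 0.0551]
tool_rot: [0.699, 0.107, -0.699, 0.107]
contact_force: [-0.6, -0.0, 2.7]
grip_width: 0.0007
```

>>> arm_command([
  {"dx":0.008,"dy":0,"dz":0,"rx":0,"ry":0,"rz":0,"hand":-1},
  {"dx":0.008,"dy":0,"dz":0,"rx":0,"ry":0,"rz":0,"hand":-1},
])

```text
clock: 21.85
eef_pos: [0.4552, 0.2977, 0.0512]
tool_rot: [0.699, 0.107, -0.699, 0.107]
contact_force: [-0.2, -0.1, 10.3]
grip_width: 0.0004
```

>>> arm_command([
  {"dx":0.006,"dy":0,"dz":0,"rx":0,"ry":0,"rz":0,"hand":-1},
  {"dx":0.0,"dy":0,"dz":0,"rx":0,"ry":0,"rz":0,"hand":-1},
])

```text
clock: 22.05
eef_pos: [0.4552, 0.2978, 0.0511]
tool_rot: [0.699, 0.107, -0.699, 0.107]
contact_force: [-2.7, -1.5, 14.7]
grip_width: 0.0005
```

The button is at the bottom: z has stopped at 0.0511 while the force rose to 14.7 N. Releasing.

>>> arm_command([
  {"dx":-0.06,"dy":0,"dz":0,"rx":0,"ry":0,"rz":0,"hand":-1},
  {"dx":-0.15,"dy":0,"dz":0,"rx":0,"ry":0,"rz":0,"hand":-1},
  {"dx":-0.16,"dy":0,"dz":0,"rx":0,"ry":0,"rz":0,"hand":-1},
  {"dx":-0.1,"dy":0,"dz":0,"rx":0,"ry":0,"rz":0,"hand":-1},
  {"dx":0,"dy":0,"dz":0,"rx":0,"ry":0,"rz":0,"hand":-1},
  {"dx":0,"dy":0,"dz":0,"rx":0,"ry":0,"rz":0,"hand":-1},
])

```text
clock: 22.65
eef_pos: [0.4548, 0.2975, 0.1666]
tool_rot: [-0.699, -0.107, 0.699, -0.107]
contact_force: [-0.6, 0.3, -0.9]
grip_width: 0.0006
```

```bash
python3 - <<'E'
from h import *
s,M,y=st();print(s['clock'],s['eef_pos'],y,s['contact_force'])
t=get_image('top');w=get_image('wrist')
cv2.imwrite('pics/f.png',np.hstack([np.clip(t[100:320,120:440,::-1].astype(float)*1.6,0,255).astype('uint8'),w[0:220,160:480,::-1]]))
E
```

```text
22.65 [0.4547526  0.29745165 0.16656682] -162.60821541109897 [-0.55746822  0.30995151 -0.87628574]
```

View pics/f.png

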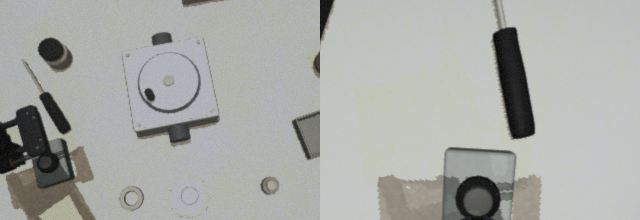

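The selector post is still in its notch (lower left of the disc), the button is up, the bystanders haven't moved, and the arm is clear. Handing in.

```bash
python3 -c "
from plant import manip
print(manip.hand_in())"
```

```text
the job is handed in; nothing more can be done
None
```

I turned the selector anticlockwise three clicks to its end stop and back five clicks clockwise. Then I pressed the start button, lifted clear and handed in at about 23 s.

**One mistake:** at the end stop I queued several small pushes without checking the force between them. It reached about 16 N, past the roughly 12 N the stop holds, before I backed off. From the tool travel I estimate the spring was driven in about 4–6°, under the 8° limit, but I couldn't measure that directly. The post went back to its first notch on release.

**Last checks:**
- **Notches:** the clockwise rest positions were about -86 (first notch), -113, -141, -169, -198 and -227.5°, so exactly five clicks. An independent reading from the top camera gave 133°, which agrees with -227.5°.
- **Button:** it bottomed out, with the tool stopped at 51.1 mm while the force rose to 14.7 N, and it looked up again after release.
- **Everything else:** the contact force was back to noise level and no bystander in the last top view looked moved. The reagent bottle was mostly outside that crop, so I didn't check it at the end.

The camera position estimates differed from each other by up to about 5 mm, but that didn't affect the result.

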